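# Ballast the tube balance and hold its beam arrest open

### The arm

A 6-joint arm with a two-finger parallel gripper is mounted at the origin on a cart in front of the work surface, level with it; the furniture and walls round the work are solid. World frame = base frame: x ahead of the robot, y to its left, z up, the work surface at z = 0. Lengths are in m, angles in rad, forces in N, time in s.
With the tool pointing down it reaches from about 0.35 to 0.85 m from the base axis. Payload 8.1 kg.
Tool frame: the origin (TCP) lies on the front face of the gripper's body, between the roots of the fingers; the fingertips stand 84 mm ahead of it and the grasp point (between the pads) lies 65 mm ahead of it; x points along the fingers, y is the direction in which the jaws open and shut, and the axes are right-handed (so a half turn about x gives the same grasp; the last joint's range is limited). The gripper opens to 93 mm and grips with 3 to 60 N. Pads are 15 mm wide; open, the fingers measure 128 mm over their backs; the gripper's body (75 mm by 188 mm) begins 65 mm behind the grasp point.
Start: joints at [1.225, 0.13, 1.488, -0, 1.523, -0.085], TCP at [0.155, 0.58, 0.303] pointing down, gripper open.
Joint ranges: [-2.96, 2.96], [-0.89, 2.26], [0.02, 2.5], [-1.34, 4.48], [0, 2.73], [-2.66, 2.66]. Speed limits (rad/s): [2.39, 2.39, 2.79, 3.14, 3.14, 3.14].

### API

Orientations are given as a rotation vector (axis times angle).
In Python, from plant import telemetry, read_camera, camera_params, robot gives the robot as it stands.
- The arm moves only by the tool step_arm, never from a script. Its argument "commands" is a list of rows, each an object with "xyz": the shift along the tool's x, y, z in mm, a list of three; "turn": the turn, a rotation vector about the tool's x, y, z in rad, a list of three; "grip": the finger opening in mm, from 0 to 93. In form: [{"xyz": [dx, dy, dz], "turn": [ax, ay, az], "grip": grip}, ...]. A call has 1 to 12 rows; each row is the pose to reach, as a shift and turn from the pose commanded when the call began, along the tool's axes at that moment; what a row does not reach only later rows make up. A row lasts 1/8 s, in which the tool goes at most 62.5 mm and 10.7 degrees, less where a joint would pass 70% of its speed; a pose out of reach is approached as far as the arm can. A call with a gripper value outside its range is refused whole. The fingers move at their own pace and stop on an object; "force" is the grip in N (left out, the last holds). Time passes only in rows, so rows that repeat a pose let the fingers close. It gives the time, the measured TCP pose, the force and the opening at its end, in the units of the state.
- telemetry.read_state(): the state, without advancing time (a new reading comes with each control period).
- read_camera(name): name is "side" or "top" or "wrist"; returns the picture (480x640x3 uint8, red, green, blue); there is no depth.
- camera_params(name): a dict with "mtx" (3x3 intrinsics, pixels), "k1" (the pictures are not rectified: a ray, as slopes to the right and down, at radius r is drawn at 1 + k1 r^2 times it, then the intrinsics apply), "rvec" (rotation vector, rad) and "tvec" (3), from world to camera coordinates, as OpenCV has them. Camera axes: x right, y down, z forward; pixel columns grow to the right and rows downward; lengths in m; the calibration is good to about 2 mm. A picture is of the moment at which its call begins: read the wrist's pose just before it. camera_params takes no time and is no camera call; for the wrist camera it gives the pose at the moment of the call.
- robot.close_job(): hands the job in, once; it reports no verdict.
The state is a dict: "t": time; "q": joint angles; "dq": joint speeds; "joint_torque": joint torques, N m; "tool_pos": TCP position; "orientation": TCP orientation; "force": force on the tool from outside, world axes, zero at the start; "wrist_torque": the same for the moment, N m; "opening": finger opening in m.
Only numpy, scipy, OpenCV 4.12 (cv2) and the standard library are available. Lean on these libraries where they do the work, as an engineer would, in place of code of your own. Each camera call takes 0.05 s, during which the arm holds its last target. There are 200 camera calls.

### The job

Balance the tube insert on the bench balance: with the beam still locked, pour all eight steel balls from the small glass beaker into the balance's empty steel pan, and stand the empty beaker upright on the worktop again. Then pull the black knob of the sprung arrest plunger on top of the balance straight up as far as it goes, so that its pin is clear of the hole in the beam, and finish while still holding it there, so that the beam swings free and its pointer can be read. Leave the other things on the bench where they are.

Things in the scene. Friction and masses are not known exactly. Their poses are not given: they have to be found in the camera images.
- balance: Bench balance, heavy, fixed; does not move. White base 130 x 200 x 24 mm on rubber feet with a grey frame 72 mm wide (along y) and 62 mm deep in its middle, the frame's top face 156 mm above the worktop, and a steel sleeve (21 mm wide) on it up to 169 mm. Origin on the worktop under the middle of the base; its y axis runs along the beam (the pan is at its -y end, the tube insert at its +y end), its z axis is up. Its position and yaw vary.
- pan_mouth (a point): Centre of the open mouth of the steel ballast pan, a round dish on the -y end of the beam, 110 mm from the balance's middle. Rim 90 mm across (86 mm inside), 133 mm above the worktop; the dish is 39 mm deep inside and narrows downward to a 36 mm floor, wall 2 mm. Axes as the balance's.
- pan_in (a point): Centre of the pan's inner floor, 39 mm below the mouth; its z axis is the pan's, upward.
- insert: Blue round tube insert, 70 mm wide and 46 mm high, with four capped sample tubes standing in it up to 171 mm above the worktop; fixed on the +y end of the beam, 110 mm from the balance's middle. It weighs as much more than the empty pan as the eight balls do. Origin at the centre of its underside.
- beam (a joint): Beam hinge (rad), 0 level, positive when the pan is down and the insert up, limits -0.12 and 0.12. A torsion spring of 0.6 N m/rad brings it towards level. Locked (about 1 degree of play) while the arrest pin is in its hole; with all eight balls in the pan it stays within about 0.03 of level when freed.
- plunger (a joint): Travel of the arrest plunger (m): 0 pin home in its hole in the beam, 0.014 pulled fully up against its stop; the pin leaves the hole at 0.010. Moves straight up. The spring resists with 4 N at the start, rising to 6.5 N fully up (plus its own 0.6 N weight), and pulls it back down as soon as it is let go.
- knob_mid (a point): Middle of the black pull knob on top of the balance, on the plunger's axis: an upright cylinder 25 mm across and 31 mm high with rounded edges. With the pin home this point is 185.5 mm above the worktop, the knob's underside 170 mm and top 201 mm. Free all round; the frame's top is 14 mm under the knob.
- arrest_knob: The same black knob; origin at the centre of its underside.
- beaker_mid (a point): Centre of the small clear glass beaker, half-way up: 52 mm wide at the top, 48 mm at the foot, 61 mm high, wall about 4 mm, floor 2 mm, nearly straight sides. z axis from foot to mouth. Standing on the worktop this point is 30.5 mm above it. It weighs about 70 g, the balls in it 134 g more, their centre 17 mm above its foot; gripped well away from its centre of mass it can turn between the fingers as it empties.
- beaker: The same beaker; origin at the centre of its underside. It stands free in front of the balance and to the right; a wide rack full of red-capped tubes, about 200 mm high, stands on the left at least 130 mm from it, and the room's wall on the right at least 100 mm from it.
- ball_0_center (a point): Centre of one of the eight steel balls, 16 mm across, 17 g; they start in the beaker, four on four.
- ball_1_center (a point): Centre of one of the eight steel balls, 16 mm across, 17 g; they start in the beaker, four on four.
- ball_2_center (a point): Centre of one of the eight steel balls, 16 mm across, 17 g; they start in the beaker, four on four.
- ball_3_center (a point): Centre of one of the eight steel balls, 16 mm across, 17 g; they start in the beaker, four on four.
- ball_4_center (a point): Centre of one of the eight steel balls, 16 mm across, 17 g; they start in the beaker, four on four.
- ball_5_center (a point): Centre of one of the eight steel balls, 16 mm across, 17 g; they start in the beaker, four on four.
- ball_6_center (a point): Centre of one of the eight steel balls, 16 mm across, 17 g; they start in the beaker, four on four.
- ball_7_center (a point): Centre of one of the eight steel balls, 16 mm across, 17 g; they start in the beaker, four on four.
- red_marker: Red marker lying on the worktop, 14 x 130 x 14 mm, loose; leave alone.
- dish: Closed petri dish with pinkish medium, 61 mm across, 15 mm high, loose, lying to the left between the tube racks; leave alone.
There are look-alikes about, which are no part of the job. What is meant by the beaker is not brown or yellow, and is the smaller of those in its own colour.

How it is judged:
On the way, in this order (a step that is already met when the one before it is completed fails the run):
1. all eight balls lie in the pan, poured while the plunger was home (beam locked) (horizontal distance between each of ball_0_center, ball_1_center, ball_2_center, ball_3_center, ball_4_center, ball_5_center, ball_6_center, ball_7_center and pan_mouth below 0.042 m and z of ball_0_center in the frame of pan_in between 0 and 0.045 m and z of ball_1_center in the frame of pan_in between 0 and 0.045 m and z of ball_2_center in the frame of pan_in between 0 and 0.045 m and z of ball_3_center in the frame of pan_in between 0 and 0.045 m and z of ball_4_center in the frame of pan_in between 0 and 0.045 m and z of ball_5_center in the frame of pan_in between 0 and 0.045 m and z of ball_6_center in the frame of pan_in between 0 and 0.045 m and z of ball_7_center in the frame of pan_in between 0 and 0.045 m and value of joint plunger below 0.004 m), for 0.2 s.
2. the empty beaker stands upright on the worktop, let go, with the balls in the pan and the plunger still home (all of step 1 and height (world z) of beaker_mid between 0.027 and 0.036 m and angle between beaker_mid's own z axis and vertical below 0.1 rad and contact force between the fingers and beaker below 0.1 N and linear speed of beaker below 0.03 m/s), for 0.2 s.
At the end, for the whole second after the job is handed in: The plunger is held more than 11.5 mm up (of 14) by the fingers on its knob (more than 2 N); all eight balls lie in the pan (within 42 mm of its axis and below its rim), the freed beam is within 0.08 rad of level, and the beaker stands upright (within 0.1 rad) on the worktop, let go and at rest (value of joint plunger above 0.0115 m and contact force between the fingers and arrest_knob above 2 N and value of joint beam between -0.08 and 0.08 rad and horizontal distance between each of ball_0_center, ball_1_center, ball_2_center, ball_3_center, ball_4_center, ball_5_center, ball_6_center, ball_7_center and pan_mouth below 0.042 m and z of ball_0_center in the frame of pan_in between 0 and 0.045 m and z of ball_1_center in the frame of pan_in between 0 and 0.045 m and z of ball_2_center in the frame of pan_in between 0 and 0.045 m and z of ball_3_center in the frame of pan_in between 0 and 0.045 m and z of ball_4_center in the frame of pan_in between 0 and 0.045 m and z of ball_5_center in the frame of pan_in between 0 and 0.045 m and z of ball_6_center in the frame of pan_in between 0 and 0.045 m and z of ball_7_center in the frame of pan_in between 0 and 0.045 m and height (world z) of beaker_mid between 0.027 and 0.036 m and angle between beaker_mid's own z axis and vertical below 0.1 rad and contact force between the fingers and beaker below 0.1 N and linear speed of beaker below 0.03 m/s); the arm keeps its last pose, push and grip.
It fails at once if the arrest plunger is lifted (more than 6 mm) before every ball is in the pan (value of joint plunger above 0.006 m and not (horizontal distance between each of ball_0_center, ball_1_center, ball_2_center, ball_3_center, ball_4_center, ball_5_center, ball_6_center, ball_7_center and pan_mouth below 0.042 m and z of ball_0_center in the frame of pan_in between 0 and 0.045 m and z of ball_1_center in the frame of pan_in between 0 and 0.045 m and z of ball_2_center in the frame of pan_in between 0 and 0.045 m and z of ball_3_center in the frame of pan_in between 0 and 0.045 m and z of ball_4_center in the frame of pan_in between 0 and 0.045 m and z of ball_5_center in the frame of pan_in between 0 and 0.045 m and z of ball_6_center in the frame of pan_in between 0 and 0.045 m and z of ball_7_center in the frame of pan_in between 0 and 0.045 m)).
It fails at once if the red marker is moved (more than 30 mm) (distance of red_marker from where it was at the start of the episode above 0.03 m).
It fails at once if the petri dish is moved (more than 30 mm) (distance of dish from where it was at the start of the episode above 0.03 m).
It also fails if it takes over 67 s, if anything falls off the work surface, if the arm or the gripper's body presses on something with over 40 N, if the wrist force passes 120 N, or if a joint passes its speed limit or range.

## Working session

There is one attempt and no reset: what is moved stays moved. The work goes in short steps, Python scripts to look and compute and a tool call to move; the robot and the scene stay as the last step left them, time stands still between calls to the robot, and variables do not carry over. Pictures are saved under pics/ and viewed, about 8 in all and at most 12, crops included, and the job is handed in when it is done.

Besides the shell and the picture viewer there is one more tool, called after "Request:" as a command line: name --argument value ..., lists and objects as JSON in quotes. step_arm: Moves the arm, as the interface text tells. Its arguments: {"type":"object","properties":{"commands":{"type":"array"},"force":{"type":"number"}},"required":["commands"]}

```bash
ls; mkdir -p pics; cat > h.py <<'E'
import numpy as np, cv2
from scipy.spatial.transform import Rotation as R
from plant import telemetry, read_camera, camera_params, robot
def snap(n,f):
    p=camera_params(n); im=cv2.cvtColor(read_camera(n),cv2.COLOR_RGB2BGR); cv2.imwrite('pics/'+f,im); return im,p
def ray(p,u,v):
    K=np.array(p['mtx'],float);k=p['k1']
    d=cv2.undistortPoints(np.array([[[u,v]]],float),K,np.array([k,0,0,0,0.]))[0,0]
    M=R.from_rotvec(np.ravel(p['rvec'])).as_matrix(); c=-M.T@np.ravel(p['tvec'])
    r=M.T@np.array([d[0],d[1],1]); return c,r/np.linalg.norm(r)
def onz(p,u,v,z):
    c,r=ray(p,u,v); return c+r*(z-c[2])/r[2]
def proj(p,X):
    q,_=cv2.projectPoints(np.array(X,float).reshape(-1,3),np.ravel(p['rvec']).astype(float),np.ravel(p['tvec']).astype(float),np.array(p['mtx'],float),np.array([p['k1'],0,0,0,0.]));return q[:,0]
def go(P,rot=None):
    "shift in tool axes mm and turn to reach world TCP P / Rotation rot"
    s=telemetry.read_state();T=R.from_rotvec(s['orientation'])
    print('xyz',np.round(T.inv().apply(np.array(P)-s['tool_pos'])*1000,1), 'turn',None if rot is None else np.round((T.inv()*rot).as_rotvec(),3))
E
python3 - <<'E'
from h import *
s=telemetry.read_state();print(s, R.from_rotvec(s['orientation']).as_matrix().round(3))
for n in('side','top'):
    im,p=snap(n,n+'0.png'); c,r=ray(p,320,240);print(n,c,r,p['mtx'],p['k1'])
E
```

```text
pics
{'t': 0.0, 'q': array([ 1.22458749e+00,  1.31160385e-01,  1.48926837e+00, -2.13980715e-05,
        1.52301957e+00, -8.54208760e-02]), 'dq': array([ 0.00061683, -0.00117878,  0.00141482,  0.00176393,  0.00078653,
       -0.00064245]), 'joint_torque': array([-1.16245898e-03, -5.59836924e+01, -4.91764820e+01,  7.66250677e-02,
        3.49931500e-02, -2.02361502e-04]), 'tool_pos': array([0.15455879, 0.57931682, 0.30169378]), 'orientation': array([ 0.20329662,  1.56146083, -0.20615786]), 'force': array([ 0.82198084, -0.46314456, -0.2583534 ]), 'wrist_torque': array([-0.00749611, -0.0352574 , -0.03499111]), 'opening': 0.09303537477709256} [[-0.001  0.258  0.966]
 [-0.002  0.966 -0.258]
 [-1.    -0.002 -0.   ]]
side [-0.05375927 -0.1051276   1.02410119] [ 0.55388837  0.05782139 -0.83058074] [[440.34111515   0.         328.90112691]
 [  0.         440.34111515 245.82429321]
 [  0.           0.           1.        ]] -0.07878562725439245
top [ 0.31190688 -0.03966741  1.22360307] [ 0.18721534 -0.01532709 -0.98219932] [[449.43164586   0.         314.91726501]
 [  0.         449.43164586 235.4273842 ]
 [  0.           0.           1.        ]] -0.0020311877297085634
```

View pics/top0.png

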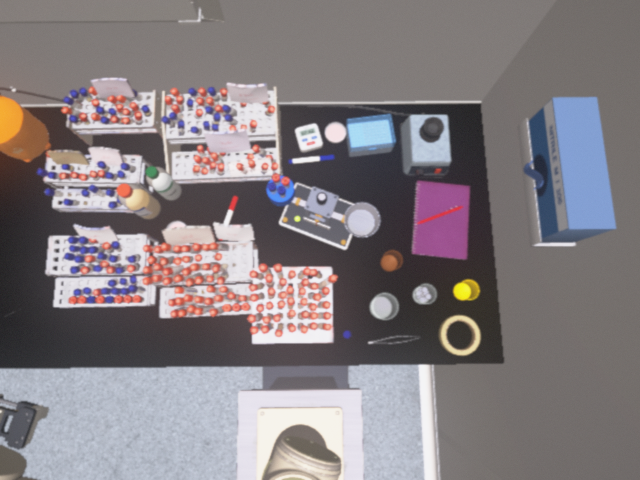

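View pics/side0.png

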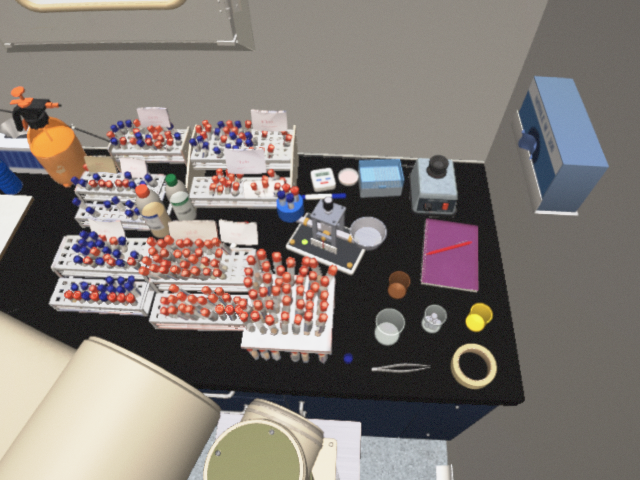

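Top view: the small clear beaker with the balls is at about (425,294), the larger clear one at (384,306), knob (321,198), pan (362,220), insert (280,190). In the side view they are at (434,318), (389,326), (328,203) and (368,233).

```bash
python3 - <<'E'
from h import *
t=cv2.imread('pics/top0.png');s=cv2.imread('pics/side0.png')
a=cv2.resize(t[165:325,260:490],None,fx=3.4,fy=3.4,interpolation=3)
cv2.imwrite('pics/c1.png',a)
pt=camera_params('top');ps=camera_params('side')
def tri(a,b):
    c1,r1=ray(pt,*a);c2,r2=ray(ps,*b)
    k=np.linalg.lstsq(np.c_[r1,-r2],c2-c1,rcond=None)[0];x,y=c1+k[0]*r1,c2+k[1]*r2
    return ((x+y)/2).round(3),np.linalg.norm(x-y).round(4)
print('beaker',tri((425,294),(434,318)),'knob',tri((321,198),(328,203)),'pan',tri((362,220),(368,233)),'ins',tri((280,190),(290,203)))
print(onz(pt,321,196,.201),onz(pt,362,220,.133),onz(pt,425,294,.03),onz(pt,384,306,.03),onz(pt,391,261,.04))
E
```

```text
beaker (array([ 0.39 , -0.329,  0.043]), np.float64(0.003)) knob (array([ 0.611, -0.059,  0.19 ]), np.float64(0.0008)) pan (array([ 0.57 , -0.161,  0.131]), np.float64(0.0026)) ins (array([0.649, 0.042, 0.136]), np.float64(0.0005))
[ 0.61262136 -0.05942821  0.201     ] [ 0.56938629 -0.16208482  0.133     ] [ 0.39117026 -0.33366414  0.03      ] [ 0.36107468 -0.22402073  0.03      ] [ 0.47863783 -0.24600688  0.04      ]
```

View pics/c1.png

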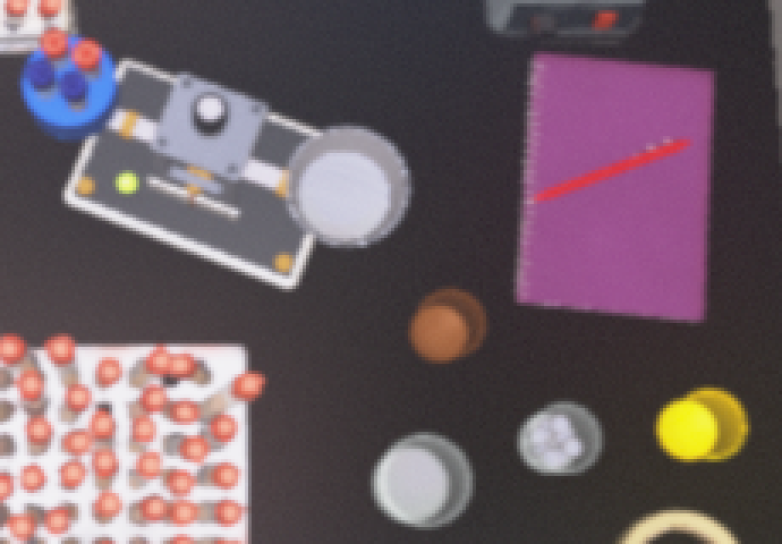

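The crop shows the small beaker (clear, balls inside) centred near the top pixel (426,294), between the larger clear one on its left and the yellow one on its right. The pan's rim centre is at (362.6,220). The knob-to-pan distance comes out at 0.111 m, against 0.110 m given. Plan: grasp with the tool tilted forward, then roll to pour.

```bash
cat >> h.py <<'E'
def ori(head,pitch,roll=0):
    "tool x at heading (deg), pitch deg below horizontal; y horizontal left, z up at roll 0"
    return R.from_euler('ZYX',[head,pitch,roll],degrees=True)
E
python3 - <<'E'
from h import *
for P in [(.2,.55,.36),(.45,.2,.38),(.42,-.2,.38)]: go(P,ori(13,90))
E
```

```text
xyz [-58.2 -16.7  51.5] turn [-0.488 -0.001  0.002]
xyz [ -77.8 -290.5  383.3] turn [-0.488 -0.001  0.002]
xyz [ -77.1 -684.7  457.4] turn [-0.488 -0.001  0.002]
```

Request:
step_arm --commands '[{"xyz": [-60, 0, 30], "turn": [0, 0, 0], "grip": 93}, {"xyz": [-78, -50, 100], "turn": [-0.1, 0, 0], "grip": 93}, {"xyz": [-78, -100, 150], "turn": [-0.1, 0, 0], "grip": 93}, {"xyz": [-78, -145, 200], "turn": [-0.2, 0, 0], "grip": 93}, {"xyz": [-78, -190, 250], "turn": [-0.2, 0, 0], "grip": 93}, {"xyz": [-78, -235, 300], "turn": [-0.3, 0, 0], "grip": 93}, {"xyz": [-78, -285, 345], "turn": [-0.3, 0, 0], "grip": 93}, {"xyz": [-78, -340, 375], "turn": [-0.4, 0, 0], "grip": 93}, {"xyz": [-78, -400, 390], "turn": [-0.45, 0, 0], "grip": 93}, {"xyz": [-78, -460, 400], "turn": [-0.488, 0, 0], "grip": 93}, {"xyz": [-78, -520, 415], "turn": [-0.488, 0, 0], "grip": 93}, {"xyz": [-78, -575, 430], "turn": [-0.488, 0, 0], "grip": 93}]'

```text
t: 1.6
tool_pos: [0.4212, -0.047, 0.3805]
orientation: [-0.178, 1.563, 0.179]
force: [0.8, -0.7, -0.6]
opening: 0.0931
```

```bash
python3 - <<'E'
from h import *
s=telemetry.read_state();print(s['t'],s['q'].round(3),s['tool_pos'])
go((.40,-.26,.30),ori(13,90));go((.36,-.34,.25),ori(13,60))
E
```

```text
1.6 [-0.232 -0.377  1.815  0.     1.704 -2.03 ] [ 0.42123039 -0.04697424  0.38049883]
xyz [  80.5 -202.8  -68.7] turn [ 0.  0. -0.]
xyz [ 130.5 -271.7 -125.7] turn [ 0.    -0.524 -0.   ]
```

Request:
step_arm --commands '[{"xyz": [10, -25, -10], "turn": [0.18, 0, 0], "grip": 93}, {"xyz": [20, -50, -20], "turn": [0.36, 0, 0], "grip": 93}, {"xyz": [30, -75, -25], "turn": [0.54, 0, 0], "grip": 93}, {"xyz": [40, -100, -30], "turn": [0.72, 0, 0], "grip": 93}, {"xyz": [50, -120, -40], "turn": [0.9, 0, 0], "grip": 93}, {"xyz": [60, -140, -50], "turn": [1.08, 0, 0], "grip": 93}, {"xyz": [70, -160, -60], "turn": [1.26, 0, 0], "grip": 93}, {"xyz": [80, -180, -68], "turn": [1.44, 0, 0], "grip": 93}, {"xyz": [80, -200, -68], "turn": [1.62, 0, 0], "grip": 93}, {"xyz": [80, -203, -68], "turn": [1.8, 0, 0], "grip": 93}, {"xyz": [80, -203, -68], "turn": [1.98, 0, 0], "grip": 93}, {"xyz": [80, -203, -68], "turn": [2.16, 0, 0], "grip": 93}]'

```text
t: 3.1
tool_pos: [0.401, -0.2581, 0.3002]
orientation: [1.475, 1.013, -1.475]
force: [0.9, 0.2, 0.0]
opening: 0.0928
```

```bash
python3 - <<'E'
from h import *
s=telemetry.read_state();print(s['t'],s['q'].round(4).tolist(),s['tool_pos'].tolist(),s['orientation'].tolist())
go((.36,-.34,.22),ori(13,60,180))
go((.36,-.34,.22),ori(13,90,180))
E
```

```text
3.1 [-0.6795, -0.2066, 1.8212, 0.0, 1.528, -0.3114] [0.4010251460348828, -0.25814605144095776, 0.3001970685980411] [1.47500053905121, 1.0130081066002485, -1.4754956670677786]
xyz [80.2 -8.7 91.2] turn [0.952 0.481 0.256]
xyz [80.2 -8.7 91.2] turn [0.976 0.    0.001]
```

Request:
step_arm --commands '[{"xyz": [10, 0, 15], "turn": [0.16, 0.08, 0.043], "grip": 93}, {"xyz": [25, 0, 30], "turn": [0.32, 0.16, 0.085], "grip": 93}, {"xyz": [40, 0, 45], "turn": [0.476, 0.24, 0.128], "grip": 93}, {"xyz": [55, -5, 60], "turn": [0.635, 0.32, 0.17], "grip": 93}, {"xyz": [70, -8, 75], "turn": [0.79, 0.4, 0.21], "grip": 93}, {"xyz": [80, -9, 91], "turn": [0.952, 0.481, 0.256], "grip": 93}, {"xyz": [80, -9, 91], "turn": [0.952, 0.481, 0.256], "grip": 93}]'

```text
t: 3.98
tool_pos: [0.359, -0.3399, 0.2188]
orientation: [2.609, 0.304, -1.508]
force: [-0.3, -0.6, -0.9]
opening: 0.0932
```

```bash
cat > kin.py <<'E'
import numpy as np
from scipy.spatial.transform import Rotation as R
from scipy.optimize import least_squares
from h import telemetry
D=[([1.22458749,.131160385,1.48926837,0,1.52301957,-.085420876],[.15455879,.57931682,.30169378]),
([-.232,-.377,1.815,0,1.704,-2.03],[.42123,-.046974,.380499]),
([-.6795,-.2066,1.8212,0,1.528,-.3114],[.401025,-.258146,.300197])]
def fk(q,g):
    h,L1,L2,a,d,e=g
    rz=lambda t:R.from_euler('z',t); ry=lambda t:R.from_euler('y',t)
    A=rz(q[0]);B=A*ry(q[1]);C=B*ry(q[2]);W=C*rz(q[3])*ry(q[4])*rz(q[5])
    p=np.array([0,0,h])+A.apply([a,0,0])+B.apply([0,0,L1])+C.apply([e,0,L2])+W.apply([0,0,d])
    return p,W   # W z = tool x
E
python3 - <<'E'
from kin import *
s=telemetry.read_state();D.append((s['q'],s['tool_pos']));print(s['t'],s['q'].round(4).tolist(),s['tool_pos'].tolist(),s['orientation'].tolist())
f=lambda g:np.concatenate([fk(q,g)[0]-p for q,p in D])
r=least_squares(f,[.35,.45,.45,.1,.25,0]);print(r.x.round(4),abs(r.fun).max())
print(r.fun.round(4))
W=fk(s['q'],r.x)[1];T=R.from_rotvec(s['orientation']);print((W.inv()*T).as_matrix().round(3))
W=fk(D[0][0],r.x)[1];T=R.from_rotvec([ 0.20329662,  1.56146083, -0.20615786]);print((W.inv()*T).as_matrix().round(3))
E
```

```text
3.975 [-1.165, -0.2442, 2.078, 0.5439, 1.2586, 0.0182] [0.3590084105480451, -0.3399074055305733, 0.21879326176025327] [2.609338815786068, 0.30406129969944024, -1.5076602239740038]
[ 0.4319  0.3777  0.5931 -0.0387  0.3956  0.083 ] 0.04982017321612155
[ 0.0485 -0.0166 -0.0031 -0.0115 -0.0498  0.0034 -0.0336 -0.0387 -0.003
 -0.0005 -0.001   0.0027]
[[-0. -1.  0.]
 [ 0.  0. -1.]
 [ 1.  0.  0.]]
[[ 0. -1. -0.]
 [-0.  0. -1.]
 [ 1.  0. -0.]]
```

The orientation model is exact. The position residual is purely lateral, so I'll add a lateral offset and use the model for planning.

```bash
cat > kin2.py <<'E'
from kin import *
from h import ori
D.append(([-1.165,-.2442,2.078,.5439,1.2586,.0182],[.359008,-.339907,.218793]))
def fk2(q,g):
    p,W=fk(q,g[:6]); return p+R.from_euler('z',q[0]).apply([0,g[6],0]),W
f=lambda g:np.concatenate([fk2(q,g)[0]-p for q,p in D])
G=least_squares(f,[.4,.45,.45,.1,.3,0,-.05]).x
M=R.from_matrix([[0,-1,0],[0,0,-1],[1,0,0]])
lo=np.array([-2.96,-.89,.02,-1.34,0,-2.66]);hi=np.array([2.96,2.26,2.5,4.48,2.73,2.66])
def ik(P,T,q0):
    def r(q):
        p,W=fk2(q,G); return np.r_[(p-P)*10,((W*M).inv()*T).as_rotvec()]
    s=least_squares(r,np.clip(q0,lo+.01,hi-.01),bounds=(lo,hi)); return s.x,np.linalg.norm(s.fun)
def grasp_tcp(C,T,d=.068): return np.array(C)-T.apply([d,0,0])
E
python3 - <<'E'
from kin2 import *
print(G.round(4),abs(f(G)).max())
q0=D[3][0]
for hd in(0,13):
  for p in(25,30,35):
    T=ori(hd,p,180);q,e=ik(grasp_tcp((.39,-.332,.03),T),T,q0);print('grasp',hd,p,q.round(2),round(e,4))
    # pour: tool pitch p2, heading, roll
T=ori(13,30,180);qg,_=ik(grasp_tcp((.39,-.332,.2),T),T,q0)
for hd in(-40,-16,0,20):
  for dr in(-120,120):
    for p2 in (30,0,):
      q=qg
      for k in np.linspace(0,1,9):
        T=ori(13+(hd-13)*k,30+(p2-30)*k,180)
        q,e=ik(grasp_tcp(np.array((.39,-.332,.2))*(1-k)+k*np.array((.57,-.19,.2)),T),T,q)
      e0=e;qa=q
      for k in np.linspace(0,1,9):
        T=ori(hd,p2,180+dr*k);q,e=ik(grasp_tcp((.57,-.19,.2),T),T,q)
      print(hd,dr,p2,qa.round(2),round(e0,3),q.round(2),round(e,3))
E
```

```text
[ 0.3186  0.369   0.5543 -0.0009  0.2935  0.0617  0.0512] 0.00011083563262598295
grasp 0 25 [-1.54  0.22  2.34  1.34  1.19 -0.93] 0.0
grasp 0 30 [-1.49  0.12  2.36  1.28  1.12 -0.82] 0.0
grasp 0 35 [-1.44  0.03  2.36  1.2   1.06 -0.69] 0.0
grasp 13 25 [-1.52  0.36  2.15  1.17  1.33 -0.92] 0.0
grasp 13 30 [-1.49  0.27  2.17  1.12  1.26 -0.84] 0.0
grasp 13 35 [-1.45  0.19  2.19  1.06  1.21 -0.74] 0.0
-40 -120 30 [-0.19 -0.51  2.41 -0.88  0.46  2.66] 0.104 [-0.12 -0.45  2.42 -1.2   0.53  0.94] 0.0
-40 -120 0 [-0.03  0.06  2.47  3.91  1.1  -1.99] 0.0 [-0.38 -0.45  2.5   2.21  0.   -2.66] 0.633
-40 120 30 [-0.19 -0.51  2.41 -0.88  0.46  2.66] 0.104 [-0.38 -0.49  2.5   1.16  0.    2.66] 0.377
-40 120 0 [-0.03  0.06  2.47  3.91  1.1  -1.99] 0.0 [-0.03  0.06  2.47  3.91  1.1   0.11] 0.0
-16 -120 30 [-0.54 -0.63  2.5   0.69  0.36  0.77] 0.053 [-0.54 -0.63  2.5   0.69  0.36 -1.33] 0.053
-16 -120 0 [-0.63  0.23  2.5   2.75  1.37 -1.42] 0.197 [-0.88 -0.21  2.5   1.83  0.96 -2.66] 0.446
-16 120 30 [-0.54 -0.63  2.5   0.69  0.36  0.77] 0.053 [-0.59 -0.61  2.5   0.87  0.41  2.66] 0.069
-16 120 0 [-0.63  0.23  2.5   2.75  1.37 -1.42] 0.197 [-0.63  0.23  2.5   2.75  1.37  0.68] 0.197
0 -120 30 [-0.8  -0.5   2.45  1.2   0.73  0.01] 0.0 [-0.8  -0.5   2.45  1.2   0.73 -2.09] 0.0
0 -120 0 [-0.92  0.03  2.5   2.12  1.22 -1.06] 0.005 [-0.95 -0.21  2.5   1.77  1.01 -2.66] 0.274
0 120 30 [-0.8  -0.5   2.45  1.2   0.73  0.01] 0.0 [-0.8  -0.5   2.45  1.2   0.73  2.1 ] 0.0
0 120 0 [-0.92  0.03  2.5   2.12  1.22 -1.06] 0.005 [-0.92  0.03  2.5   2.12  1.22  1.04] 0.005
20 -120 30 [-0.95 -0.18  2.21  1.18  1.13 -0.3 ] 0.0 [-0.95 -0.18  2.21  1.18  1.13 -2.39] 0.0
20 -120 0 [-1.07  0.26  2.22  1.69  1.48 -0.91] 0.0 [-1.06  0.11  2.23  1.54  1.36 -2.66] 0.26
20 120 30 [-0.95 -0.18  2.21  1.18  1.13 -0.3 ] 0.0 [-0.95 -0.18  2.21  1.18  1.13  1.8 ] 0.0
20 120 0 [-1.07  0.26  2.22  1.69  1.48 -0.91] 0.0 [-1.07  0.26  2.22  1.69  1.48  1.18] 0.0
```

```bash
python3 - <<'E'
from h import *
im,p=snap('wrist','w1.png');print(ray(p,320,240)[0])
for X in [(.39,-.332,.061),(.39,-.332,0)]: print(proj(p,X))
pt=camera_params('top');ps=camera_params('side')
def tri(a,b):
    c1,r1=ray(pt,*a);c2,r2=ray(ps,*b)
    k=np.linalg.lstsq(np.c_[r1,-r2],c2-c1,rcond=None)[0];x,y=c1+k[0]*r1,c2+k[1]*r2
    return ((x+y)/2).round(3),np.linalg.norm(x-y).round(4)
print('amber',tri((393.2,260),(399.5,281)),'big',tri((386,306),(390,319)),'yel',tri((468,289),(481,314)))
E
```

```text
[ 0.3742034  -0.3372474   0.32282178]
[[316.7840309  317.66616955]]
[[317.1946558  322.36844387]]
amber (array([ 0.478, -0.246,  0.06 ]), np.float64(0.0043)) big (array([ 0.358, -0.217,  0.097]), np.float64(0.004)) yel (array([ 0.401, -0.44 ,  0.054]), np.float64(0.0005))
```

View pics/w1.png

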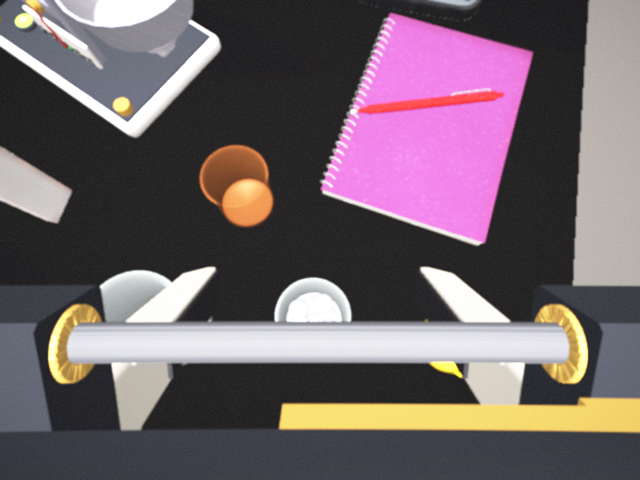

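The wrist view shows the small beaker's rim centred at about (313,314) with balls inside, within 3 mm of the prediction. The amber one is at (240,185), the big clear one at (135,300), and the yellow one is partly hidden at (445,365). Next: clearances and the full plan.

```bash
python3 - <<'E'
from kin2 import *
from h import *
pt=camera_params('top')
print('big foot',onz(pt,382.1,307.6,0).round(3),'rim.08',onz(pt,385,305.5,.08).round(3),'yel foot',onz(pt,462.5,291.4,0).round(3),'rim',onz(pt,467.5,289.5,.06).round(3))
C=(.3905,-.3295,.03)
for hd in(5,10,13,16):
  for p in(25,30,35):
    T=ori(hd,p,0);t=grasp_tcp(C,T,.072)
    a=np.array([t+T.apply([x,sy*.094,z]) for sy in(1,) for x in(0,-.04) for z in np.linspace(-.0375,.0375,9)])
    b=np.array([t+T.apply([x,-.094,z]) for x in(0,-.04) for z in np.linspace(-.0375,.0375,9)])
    print(hd,p,'big',np.hypot(*(a[:,:2]-(.36,-.222)).T)[a[:,2]<.1].min().round(3),'yel',np.hypot(*(b[:,:2]-(.402,-.439)).T)[b[:,2]<.075].min().round(3),'zmin',a[:,2].min().round(3))
q0=np.array([-1.165,-.2442,2.078,.5439,1.2586,.0182+np.pi])
q0[5]=min(q0[5],2.6)
T=ori(13,30,0)
def run(A,TA,B,TB,q,d=.072,n=10):
  for k in np.linspace(0,1,n):
    a=np.array(TA)*(1-k)+np.array(TB)*k;T=ori(*a);q,e=ik(grasp_tcp(np.array(A)*(1-k)+k*np.array(B),T,d),T,q)
    if e>.01: print('  bad',k,e,q.round(2))
  print(a,q.round(2),round(e,4));return q
pre=np.array(C)-ori(13,30).apply([.1,0,0])
q=run((.45,-.3,.2),(13,60,0),pre,(13,30,0),q0);q=run(pre,(13,30,0),C,(13,30,0),q)
up=np.array(C)+(0,0,.17);qu=run(C,(13,30,0),up,(13,30,0),q)
for hd in(0,13,25):
  left=np.array([-np.sin(np.radians(hd)),np.cos(np.radians(hd)),0]);fw=np.array([left[1],-left[0],0])
  B=np.array((.569,-.162,.205))-.036*left+.012*fw;print(hd,B.round(3))
  qq=run(up,(13,30,0),B,(hd,10,0),qu);run(B,(hd,10,0),B,(hd,10,-125),qq)
E
```

```text
big foot [ 0.358 -0.223  0.   ] rim.08 [ 0.36  -0.219  0.08 ] yel foot [ 0.399 -0.443  0.   ] rim [ 0.399 -0.437  0.06 ]
5 25 big 0.032 yel 0.065 zmin 0.026
5 30 big 0.028 yel 0.062 zmin 0.034
5 35 big 0.027 yel 0.063 zmin 0.041
10 25 big 0.042 yel 0.056 zmin 0.026
10 30 big 0.037 yel 0.052 zmin 0.034
10 35 big 0.036 yel 0.054 zmin 0.041
13 25 big 0.047 yel 0.05 zmin 0.026
13 30 big 0.042 yel 0.047 zmin 0.034
13 35 big 0.041 yel 0.048 zmin 0.041
16 25 big 0.053 yel 0.045 zmin 0.026
16 30 big 0.047 yel 0.041 zmin 0.034
16 35 big 0.047 yel 0.042 zmin 0.041
  bad 0.0 0.4797843894786576 [-1.2  -0.28  2.15  0.9   1.27  2.66]
  bad 0.1111111111111111 0.39920578018691666 [-1.25 -0.27  2.18  0.9   1.28  2.66]
  bad 0.2222222222222222 0.317807655708231 [-1.3  -0.26  2.2   0.9   1.3   2.66]
  bad 0.3333333333333333 0.23575991272505697 [-1.35 -0.24  2.21  0.9   1.31  2.66]
  bad 0.4444444444444444 0.15330446599093767 [-1.4  -0.21  2.22  0.9   1.32  2.66]
  bad 0.5555555555555556 0.0707700712785338 [-1.44 -0.18  2.22  0.89  1.33  2.66]
[13. 30.  0.] [-1.7   0.14  2.17  0.96  1.45  2.34] 0.0
[13.
[... 1329 characters left out ...]
0.027773109459811735 [-0.92 -0.21  2.5   1.88  0.99  0.69]
  bad 0.8888888888888888 0.027773109459819045 [-0.92 -0.21  2.5   1.88  0.99  0.45]
  bad 1.0 0.027773109459822656 [-0.92 -0.21  2.5   1.88  0.99  0.21]
[   0.   10. -125.] [-0.92 -0.21  2.5   1.88  0.99  0.21] 0.0278
13 [ 0.589 -0.194  0.205]
  bad 0.0 0.01098734496998315 [-1.5  -0.17  2.2   1.04  1.47  2.66]
[13. 10.  0.] [-1.   -0.02  2.33  1.67  1.2   2.41] 0.0
[  13.   10. -125.] [-1.   -0.02  2.33  1.67  1.2   0.23] 0.0
25 [ 0.595 -0.19   0.205]
  bad 0.0 0.01098734496998315 [-1.5  -0.17  2.2   1.04  1.47  2.66]
[25. 10.  0.] [-1.02  0.16  2.14  1.51  1.37  2.43] 0.0
[  25.   10. -125.] [-1.02  0.16  2.14  1.51  1.37  0.25] 0.0
```

```bash
cat >> kin2.py <<'E'
from h import *
import sys
def rows(wps,C0=None):
    "wps: (grasp-ref point or TCP, (head,pitch,roll), d): print tool-frame shift/turn from the present pose + joint check"
    s=telemetry.read_state();T0=R.from_rotvec(s['orientation']);p0=s['tool_pos'];q=s['q'];print('t',s['t'],'q',q.round(2))
    for P,a,d in wps:
        T=ori(*a);t=grasp_tcp(P,T,d);q,e=ik(t,T,q)
        r=(T0.inv()*T).as_rotvec()
        print((T0.inv().apply(t-p0)*1000).round(1).tolist(),r.round(3).tolist(),'tcp',t.round(3),'q',q.round(2),'BAD %.3f'%e if e>.004 else '')
E
python3 - <<'E'
from kin2 import *
C=np.array((.3905,-.3295,.03));x=ori(15,30).apply([1,0,0]);pre=C-.1*x
hi_=pre+(0,0,.1)
W=[(hi_-.0*x,(15,45,200),.072)]+[(hi_,(15,30,r),.072) for r in(220,250,280,310,340)]+[(hi_-(0,0,.05),(15,30,350),.072),(pre,(15,30,360),.072)]+[(pre+.05*x,(15,30,360),.072),(C,(15,30,360),.072)]
rows(W)
E
```

```text
t 4.025 q [-1.16 -0.24  2.08  0.54  1.26  0.02]
[-62.0, 0.8, 85.6] [0.324, 0.257, -0.062] tcp [ 0.258 -0.365  0.231] q [-1.56 -0.23  2.13  0.76  1.5  -0.06] 
[-54.8, 1.1, 102.9] [0.661, 0.495, -0.202] tcp [ 0.247 -0.368  0.216] q [-1.69 -0.06  2.14  0.94  1.61  0.08] 
[-54.8, 1.1, 102.9] [1.172, 0.444, -0.336] tcp [ 0.247 -0.368  0.216] q [-1.69 -0.06  2.14  0.94  1.61  0.6 ] 
[-54.8, 1.1, 102.9] [1.68, 0.365, -0.469] tcp [ 0.247 -0.368  0.216] q [-1.69 -0.06  2.14  0.94  1.61  1.12] 
[-54.8, 1.1, 102.9] [2.186, 0.253, -0.6] tcp [ 0.247 -0.368  0.216] q [-1.69 -0.06  2.14  0.94  1.61  1.65] 
[-54.8, 1.1, 102.9] [2.686, 0.1, -0.727] tcp [ 0.247 -0.368  0.216] q [-1.69 -0.06  2.14  0.94  1.61  2.17] 
[-11.4, 1.2, 127.9] [2.851, 0.038, -0.769] tcp [ 0.247 -0.368  0.166] q [-1.69  0.05  2.15  0.94  1.54  2.25] 
[31.9, 1.2, 152.9] [3.015, -0.03, -0.809] tcp [ 0.247 -0.368  0.116] q [-1.69  0.17  2.14  0.94  1.47  2.33] 
[75.2, -0.0, 127.8] [3.015, -0.03, -0.809] tcp [ 0.288 -0.357  0.091] q [-1.59  0.22  2.15  1.01  1.38  2.32] 
[118.4, -1.2, 102.8] [3.015, -0.03, -0.809] tcp [ 0.33  -0.346  0.066] q [-1.49  0.28  2.15  1.09  1.29  2.3 ]
```

Request:
step_arm --commands '[{"xyz": [-30, 0, 40], "turn": [0.16, 0.13, -0.03], "grip": 80}, {"xyz": [-62, 1, 86], "turn": [0.324, 0.257, -0.062], "grip": 80}, {"xyz": [-55, 1, 103], "turn": [0.49, 0.38, -0.13], "grip": 80}, {"xyz": [-55, 1, 103], "turn": [0.661, 0.495, -0.202], "grip": 80}, {"xyz": [-55, 1, 103], "turn": [0.83, 0.48, -0.245], "grip": 80}, {"xyz": [-55, 1, 103], "turn": [1.0, 0.46, -0.29], "grip": 80}, {"xyz": [-55, 1, 103], "turn": [1.172, 0.444, -0.336], "grip": 80}, {"xyz": [-55, 1, 103], "turn": [1.34, 0.42, -0.38], "grip": 80}, {"xyz": [-55, 1, 103], "turn": [1.51, 0.39, -0.425], "grip": 80}, {"xyz": [-55, 1, 103], "turn": [1.68, 0.365, -0.469], "grip": 80}, {"xyz": [-55, 1, 103], "turn": [1.85, 0.33, -0.513], "grip": 80}, {"xyz": [-55, 1, 103], "turn": [2.02, 0.29, -0.557], "grip": 80}]'

```text
t: 5.52
tool_pos: [0.2479, -0.3679, 0.2175]
orientation: [-1.08, 0.34, 0.512]
force: [0.1, -0.5, -0.2]
opening: 0.0798
```

```bash
python3 - <<'E'
from kin2 import *
C=np.array((.3905,-.3295,.03));x=ori(15,30).apply([1,0,0]);pre=C-.1*x
hi_=pre+(0,0,.1)
rows([(hi_,(15,30,r),.072) for r in(320,340)]+[(hi_-(0,0,.05),(15,30,350),.072),(pre,(15,30,360),.072)])
E
```

```text
t 5.525 q [-1.68 -0.06  2.14  0.93  1.61  1.48]
[-0.4, 1.8, -0.8] [0.346, 0.002, -0.005] tcp [ 0.247 -0.368  0.216] q [-1.69 -0.06  2.14  0.94  1.61  1.82] 
[-0.4, 1.8, -0.8] [0.695, 0.001, -0.005] tcp [ 0.247 -0.368  0.216] q [-1.69 -0.06  2.14  0.94  1.61  2.17] 
[24.7, 39.1, -22.6] [0.869, 0.001, -0.005] tcp [ 0.247 -0.368  0.166] q [-1.69  0.05  2.15  0.94  1.54  2.25] 
[49.8, 76.4, -44.5] [1.044, 0.0, -0.005] tcp [ 0.247 -0.368  0.116] q [-1.69  0.17  2.14  0.94  1.47  2.33]
```

Request:
step_arm --commands '[{"xyz": [0, 2, -1], "turn": [0.17, 0, 0], "grip": 80}, {"xyz": [0, 2, -1], "turn": [0.346, 0, -0.005], "grip": 80}, {"xyz": [0, 2, -1], "turn": [0.52, 0, -0.005], "grip": 80}, {"xyz": [0, 2, -1], "turn": [0.695, 0, -0.005], "grip": 80}, {"xyz": [25, 39, -23], "turn": [0.869, 0, -0.005], "grip": 80}, {"xyz": [50, 76, -44], "turn": [1.044, 0, -0.005], "grip": 75}, {"xyz": [50, 76, -44], "turn": [1.044, 0, -0.005], "grip": 75}, {"xyz": [50, 76, -44], "turn": [1.044, 0, -0.005], "grip": 75}]'

```text
t: 6.52
tool_pos: [0.2471, -0.3689, 0.1176]
orientation: [-0.077, 0.517, 0.256]
force: [-0.1, -0.2, 0.5]
opening: 0.0752
```

```bash
python3 - <<'E'
from kin2 import *
C=np.array((.3905,-.3295,.03));x=ori(15,30).apply([1,0,0])
rows([(C-.05*x,(15,30,0),.072),(C,(15,30,0),.072)])
im,p=snap('wrist','w2.png')
for X in [(.3905,-.3295,.061),(.3905,-.3295,0)]: print(proj(p,X))
E
```

```text
t 6.525 q [-1.69  0.17  2.14  0.95  1.47  2.33]
[50.6, 1.0, -1.6] [0.008, 0.002, 0.002] tcp [ 0.288 -0.357  0.091] q [-1.59  0.22  2.15  1.01  1.38  2.32] 
[100.6, 1.1, -1.7] [0.008, 0.002, 0.002] tcp [ 0.33  -0.346  0.066] q [-1.49  0.28  2.15  1.09  1.29  2.3 ] 
[[319.67625769 280.0465344 ]]
[[320.13551918 196.5673807 ]]
```

View pics/w2.png

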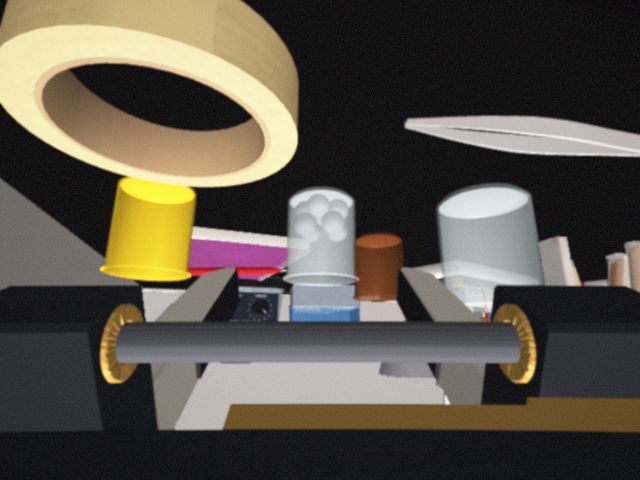

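The wrist view is upside-down, because the camera now hangs under the gripper. The beaker's rim is at (321,278) and its foot at (321,192), against predictions of (320,280) and (320,197), so the position is good. The tape roll is near the gripper's lower right, so I'll check its clearance.

```bash
python3 - <<'E'
from kin2 import *
t=cv2.imread('pics/top0.png');pt=camera_params('top')
m=cv2.inRange(cv2.cvtColor(t,cv2.COLOR_BGR2HSV),(15,40,140),(32,150,255));m[:300]=0;m[:,:430]=0
x,y,w,h=cv2.boundingRect(m);print(x,y,w,h,onz(pt,x+w/2,y+h/2,.02).round(3),'r',(w/2/449*1.2))
p=camera_params('wrist');c0=ray(p,320,240)[0];s=telemetry.read_state();T=R.from_rotvec(s['orientation']);print('cam off',T.inv().apply(c0-s['tool_pos']).round(3))
# tape height: nearest low-edge of upper rim in w2 ring vs table: rim far edge (160,183) and inner
for z in(.0,.02,.03,.04,.05): print(z,onz(p,250,175,z).round(3),onz(p,160,183,z).round(3),onz(p,299,110,z).round(3))
Tg=ori(15,30);tc=grasp_tcp((.3905,-.3295,.03),Tg,.072);print('cam at grasp',(tc+Tg.apply(T.inv().apply(c0-s['tool_pos']))).round(3))
E
```

```text
440 315 41 41 [ 0.283 -0.423  0.02 ] r 0.054788418708240534
cam off [-0.083 -0.001 -0.066]
0.0 [ 0.368 -0.383  0.   ] [ 0.398 -0.44   0.   ] [ 0.292 -0.368  0.   ]
0.02 [ 0.325 -0.386  0.02 ] [ 0.349 -0.431  0.02 ] [ 0.263 -0.373  0.02 ]
0.03 [ 0.303 -0.387  0.03 ] [ 0.324 -0.427  0.03 ] [ 0.249 -0.376  0.03 ]
0.04 [ 0.281 -0.389  0.04 ] [ 0.299 -0.423  0.04 ] [ 0.235 -0.379  0.04 ]
0.05 [ 0.259 -0.39   0.05 ] [ 0.274 -0.419  0.05 ] [ 0.22  -0.382  0.05 ]
cam at grasp [ 0.229 -0.373  0.05 ]
```

```bash
python3 - <<'E'
from kin2 import *
C=np.array((.3905,-.3295,.031));x=ori(15,35).apply([1,0,0])
rows([(C-.1*x,(15,35,0),.072),(C-.05*x,(15,35,0),.072),(C,(15,35,0),.072)])
E
```

```text
t 6.575 q [-1.69  0.17  2.14  0.95  1.47  2.33]
[1.2, 1.3, 14.2] [0.008, 0.089, 0.003] tcp [ 0.254 -0.366  0.13 ] q [-1.64  0.07  2.16  0.9   1.43  2.43] 
[51.1, 1.5, 9.8] [0.008, 0.089, 0.003] tcp [ 0.294 -0.355  0.101] q [-1.55  0.13  2.17  0.96  1.33  2.41] 
[100.9, 1.6, 5.3] [0.008, 0.089, 0.003] tcp [ 0.334 -0.345  0.072] q [-1.45  0.2   2.17  1.03  1.23  2.39]
```

Request:
step_arm --commands '[{"xyz": [1, 1, 14], "turn": [0.008, 0.089, 0.003], "grip": 75}, {"xyz": [26, 1, 12], "turn": [0.008, 0.089, 0.003], "grip": 75}, {"xyz": [51, 1.5, 10], "turn": [0.008, 0.089, 0.003], "grip": 75}, {"xyz": [76, 1.5, 7.5], "turn": [0.008, 0.089, 0.003], "grip": 75}, {"xyz": [101, 1.5, 5], "turn": [0.008, 0.089, 0.003], "grip": 75}, {"xyz": [101, 1.5, 5], "turn": [0.008, 0.089, 0.003], "grip": 75}]'

```text
t: 7.32
tool_pos: [0.3342, -0.3438, 0.0714]
orientation: [-0.078, 0.607, 0.254]
force: [0.1, -0.4, -0.1]
opening: 0.0751
```

```bash
python3 - <<'E'
from kin2 import *
s=telemetry.read_state();print(s['force'],s['tool_pos']);T=R.from_rotvec(s['orientation']);print((s['tool_pos']+T.apply([.072,0,0])).round(4))
im,p=snap('wrist','w3.png')
for X in [(.3905,-.3295,.061),(.3905,-.3295,0)]: print(proj(p,X))
E
```

```text
[ 0.08572658 -0.37000255 -0.11847573] [ 0.33421173 -0.34379614  0.07138733]
[ 0.3912 -0.3284  0.0301]
[[316.86540097 369.92439579]]
[[316.64517729 231.91397517]]
```

View pics/w3.png

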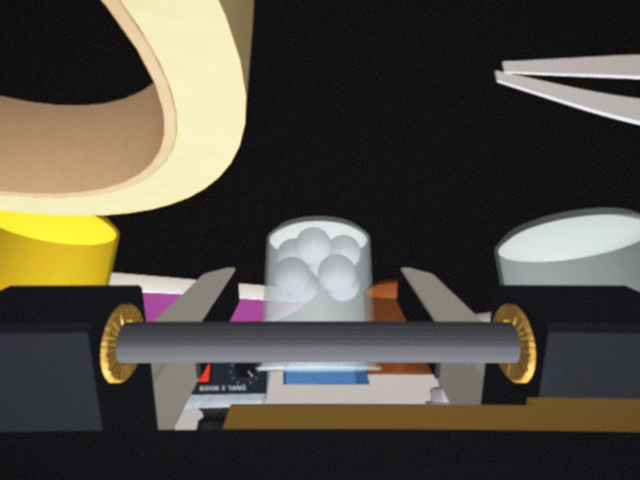

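The beaker stands centred between the fingers: body x 266–371, fingers at 220 and 415. Nothing is touching, so I'll grip.

Request:
step_arm --commands '[{"xyz": [0, 0, 0], "turn": [0, 0, 0], "grip": 40}, {"xyz": [0, 0, 0], "turn": [0, 0, 0], "grip": 40}, {"xyz": [0, 0, 0], "turn": [0, 0, 0], "grip": 40}, {"xyz": [0, 0, 0], "turn": [0, 0, 0], "grip": 40}, {"xyz": [0, 0, 0], "turn": [0, 0, 0], "grip": 40}, {"xyz": [0, 0, 0], "turn": [0, 0, 0], "grip": 40}]' --force 20

```text
t: 8.12
tool_pos: [0.3332, -0.3441, 0.0702]
orientation: [-0.074, 0.607, 0.252]
force: [-4.8, -0.7, 6.0]
opening: 0.0492
```

```bash
python3 - <<'E'
from kin2 import *
C=np.array((.391,-.3285,.030));hd=15;l=np.radians(hd)
left=np.array([-np.sin(l),np.cos(l),0]);fw=np.array([np.cos(l),np.sin(l),0])
B=np.array((.569,-.162,.205))-.036*left+.016*fw;print('B',B)
U=C+(0,0,.08)
rows([(C+(0,0,.03),(15,35,0),.072),(U,(15,35,-5),.072),(C+(0,0,.15),(15,32,-15),.072),(.7*(C+(0,0,.175))+.3*B,(15,28,-25),.072),(.35*C+(0,0,.061)+.65*B,(15,18,-35),.072),(B,(15,8,-40),.072)])
E
```

```text
B [ 0.5937723  -0.19263223  0.205     ]
t 8.125 q [-1.45  0.21  2.17  1.04  1.23  2.39]
[-17.1, 0.3, 25.9] [-0.006, 0.001, -0.0] tcp [ 0.334 -0.344  0.101] q [-1.45  0.12  2.18  1.02  1.27  2.46] 
[-45.7, 0.5, 66.9] [-0.093, 0.001, -0.0] tcp [ 0.334 -0.344  0.151] q [-1.45 -0.01  2.19  0.99  1.33  2.47] 
[-85.7, 0.9, 120.5] [-0.268, -0.051, -0.007] tcp [ 0.332 -0.344  0.218] q [-1.47 -0.13  2.18  1.    1.45  2.39] 
[-42.8, 24.8, 175.6] [-0.442, -0.12, -0.026] tcp [ 0.39  -0.304  0.239] q [-1.34 -0.2   2.24  1.12  1.38  2.28] 
[26.2, 52.6, 209.2] [-0.613, -0.287, -0.09] tcp [ 0.457 -0.258  0.227] q [-1.19 -0.12  2.3   1.37  1.3   1.97] 
[97.0, 80.3, 244.0] [-0.691, -0.452, -0.163] tcp [ 0.525 -0.211  0.215] q [-1.    0.05  2.29  1.69  1.25  1.67]
```

Request:
step_arm --commands '[{"xyz": [-9, 0, 13], "turn": [0, 0, 0], "grip": 40}, {"xyz": [-17, 0, 26], "turn": [-0.005, 0, 0], "grip": 40}, {"xyz": [-32, 0, 47], "turn": [-0.05, 0, 0], "grip": 40}, {"xyz": [-46, 0, 67], "turn": [-0.093, 0, 0], "grip": 40}, {"xyz": [-66, 1, 94], "turn": [-0.18, -0.025, 0], "grip": 40}, {"xyz": [-86, 1, 120], "turn": [-0.268, -0.051, -0.007], "grip": 40}, {"xyz": [-64, 13, 148], "turn": [-0.355, -0.085, -0.016], "grip": 40}, {"xyz": [-43, 25, 176], "turn": [-0.442, -0.12, -0.026], "grip": 40}, {"xyz": [-8, 39, 192], "turn": [-0.53, -0.2, -0.058], "grip": 40}, {"xyz": [26, 53, 209], "turn": [-0.613, -0.287, -0.09], "grip": 40}, {"xyz": [50, 62, 221], "turn": [-0.64, -0.34, -0.115], "grip": 40}, {"xyz": [73, 71, 233], "turn": [-0.665, -0.395, -0.14], "grip": 40}]' --force 25

```text
t: 9.62
tool_pos: [0.5028, -0.2253, 0.2182]
orientation: [-0.689, 0.104, 0.315]
force: [-0.3, -0.8, -2.1]
opening: 0.0488
```

```bash
python3 - <<'E'
from kin2 import *
hd=15;l=np.radians(hd)
left=np.array([-np.sin(l),np.cos(l),0]);fw=np.array([np.cos(l),np.sin(l),0])
B=np.array((.569,-.162,.205))-.036*left+.016*fw
s=telemetry.read_state();print(s['force'],s['opening'])
T=R.from_rotvec(s['orientation']);print('grasp pt',s['tool_pos']+T.apply([.072,0,0]),'up',T.as_matrix()[:,2])
rows([(B,(15,6,-r),.072) for r in(40,60,75,90,105,120,130)])
im,p=snap('top','t2.png');q,_=snap('side','s2.png')
cv2.imwrite('pics/c2.png',np.hstack([cv2.resize(im[150:330,290:450],None,fx=2.5,fy=2.5,interpolation=3),cv2.resize(q[160:340,290:450],None,fx=2.5,fy=2.5,interpolation=3)]))
E
```

```text
[-0.30865547 -0.81464358 -2.10561944] 0.04884763409443276
grasp pt [ 0.5710073  -0.20728165  0.20396419] up [-0.00868001  0.63940954  0.76881734]
t 9.625 q [-1.06 -0.01  2.3   1.58  1.25  1.78]
[25.4, 6.8, 4.5] [-0.029, -0.075, -0.057] tcp [ 0.525 -0.211  0.213] q [-1.01  0.09  2.29  1.72  1.29  1.63] 
[25.4, 6.8, 4.5] [-0.378, -0.065, -0.07] tcp [ 0.525 -0.211  0.213] q [-1.01  0.09  2.29  1.72  1.29  1.28] 
[25.4, 6.8, 4.5] [-0.64, -0.055, -0.078] tcp [ 0.525 -0.211  0.213] q [-1.01  0.09  2.29  1.72  1.29  1.02] 
[25.4, 6.8, 4.5] [-0.901, -0.046, -0.086] tcp [ 0.525 -0.211  0.213] q [-1.01  0.09  2.29  1.72  1.29  0.76] 
[25.4, 6.8, 4.5] [-1.163, -0.035, -0.094] tcp [ 0.525 -0.211  0.213] q [-1.01  0.09  2.29  1.72  1.29  0.5 ] 
[25.4, 6.8, 4.5] [-1.425, -0.023, -0.1] tcp [ 0.525 -0.211  0.213] q [-1.01  0.09  2.29  1.72  1.29  0.24] 
[25.4, 6.8, 4.5] [-1.599, -0.014, -0.104] tcp [ 0.525 -0.211  0.213] q [-1.01  0.09  2.29  1.72  1.29  0.06]
```

View pics/c2.png

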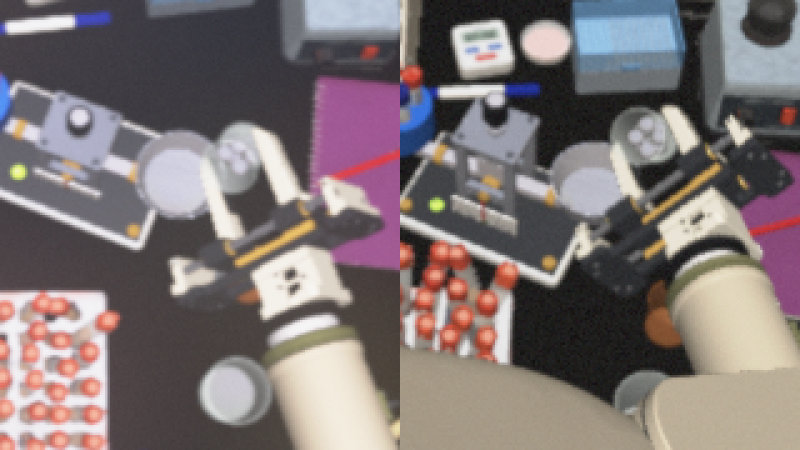

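The beaker, with its balls, is held upright-tilted just right of the pan (about (240,155) in the left crop), well clear of the frame. Now the slow roll.

Request:
step_arm --commands '[{"xyz": [15, 4, 2], "turn": [-0.015, -0.04, -0.03], "grip": 40}, {"xyz": [31, 7, 4.5], "turn": [-0.1, -0.072, -0.06], "grip": 40}, {"xyz": [31, 7, 4.5], "turn": [-0.24, -0.069, -0.065], "grip": 40}, {"xyz": [31, 7, 4.5], "turn": [-0.38, -0.065, -0.07], "grip": 40}, {"xyz": [31, 7, 4.5], "turn": [-0.5, -0.06, -0.074], "grip": 40}, {"xyz": [31, 7, 4.5], "turn": [-0.58, -0.057, -0.076], "grip": 40}, {"xyz": [31, 7, 4.5], "turn": [-0.64, -0.055, -0.078], "grip": 40}, {"xyz": [31, 7, 4.5], "turn": [-0.7, -0.053, -0.08], "grip": 40}, {"xyz": [31, 7, 4.5], "turn": [-0.75, -0.051, -0.081], "grip": 40}, {"xyz": [31, 7, 4.5], "turn": [-0.8, -0.049, -0.083], "grip": 40}, {"xyz": [31, 7, 4.5], "turn": [-0.85, -0.047, -0.084], "grip": 40}, {"xyz": [31, 7, 4.5], "turn": [-0.9, -0.046, -0.086], "grip": 40}]'

```text
t: 11.22
tool_pos: [0.5291, -0.2111, 0.2121]
orientation: [-1.573, -0.122, 0.289]
force: [-0.2, -0.5, -1.7]
opening: 0.0491
```

Request:
step_arm --commands '[{"xyz": [0, 0, 0], "turn": [-0.05, 0, 0], "grip": 40}, {"xyz": [0, 0, 0], "turn": [-0.1, 0, 0], "grip": 40}, {"xyz": [0, 0, 0], "turn": [-0.15, 0, 0], "grip": 40}, {"xyz": [0, 0, 0], "turn": [-0.2, 0, 0], "grip": 40}, {"xyz": [0, 0, 0], "turn": [-0.25, 0, 0], "grip": 40}, {"xyz": [0, 0, 0], "turn": [-0.3, 0, 0], "grip": 40}, {"xyz": [0, 0, 0], "turn": [-0.36, 0, 0], "grip": 40}, {"xyz": [0, 0, 0], "turn": [-0.42, 0, 0], "grip": 40}, {"xyz": [0, 0, 0], "turn": [-0.5, 0, 0], "grip": 40}, {"xyz": [0, 0, 0], "turn": [-0.6, 0, 0], "grip": 40}, {"xyz": [0, 0, 0], "turn": [-0.7, 0, 0], "grip": 40}, {"xyz": [0, 0, 0], "turn": [-0.7, 0, 0], "grip": 40}]'

```text
t: 12.72
tool_pos: [0.5292, -0.2111, 0.2125]
orientation: [-2.265, -0.242, 0.258]
force: [-0.0, -0.8, -1.3]
opening: 0.0491
```

```bash
python3 - <<'E'
from kin2 import *
s=telemetry.read_state();print(s['force'],s['opening'],s['q'].round(2))
im,p=snap('top','t3.png');q,_=snap('side','s3.png')
cv2.imwrite('pics/c3.png',np.hstack([cv2.resize(im[170:290,310:420],None,fx=3.6,fy=3.6,interpolation=3),cv2.resize(q[180:300,310:420],None,fx=3.6,fy=3.6,interpolation=3)]))
E
```

```text
[-0.02532538 -0.78916069 -1.29431198] 0.049073610890987836 [-0.99  0.1   2.28  1.73  1.28  0.06]
```

View pics/c3.png

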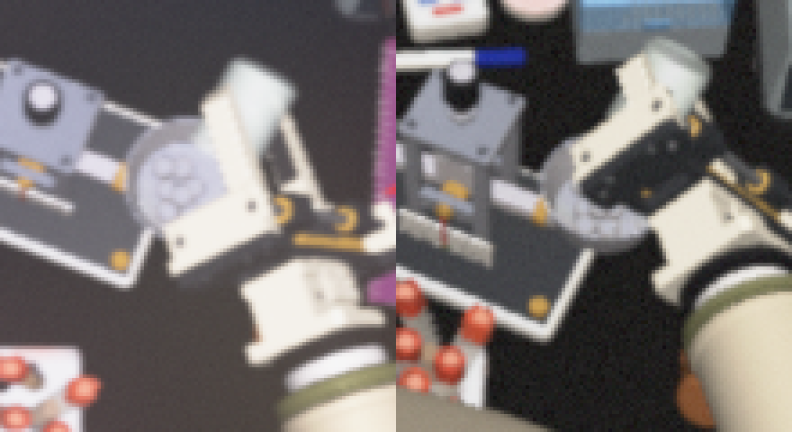

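Balls are visible in the pan and none on the bench. I'll tilt further to make sure it empties.

Request:
step_arm --commands '[{"xyz": [0, 0, 0], "turn": [-0.1, 0, 0], "grip": 40}, {"xyz": [0, 0, 0], "turn": [-0.2, 0, 0], "grip": 40}, {"xyz": [0, 0, 0], "turn": [-0.3, 0, 0], "grip": 40}, {"xyz": [0, 0, 0], "turn": [-0.4, 0, 0], "grip": 40}, {"xyz": [0, 0, 0], "turn": [-0.4, 0, 0], "grip": 40}, {"xyz": [0, 0, 0], "turn": [-0.4, 0, 0], "grip": 40}, {"xyz": [0, 0, 0], "turn": [-0.2, 0, 0], "grip": 40}, {"xyz": [0, 0, 0], "turn": [0, 0, 0], "grip": 40}, {"xyz": [0, 0, 0], "turn": [0.18, 0, 0], "grip": 40}, {"xyz": [0, 0, 0], "turn": [0.36, 0, 0], "grip": 40}, {"xyz": [0, 0, 0], "turn": [0.54, 0, 0], "grip": 40}, {"xyz": [0, 0, 0], "turn": [0.72, 0, 0], "grip": 40}]'

```text
t: 14.32
tool_pos: [0.5294, -0.2106, 0.2123]
orientation: [-1.544, -0.119, 0.289]
force: [0.4, 0.2, -0.8]
opening: 0.0488
```

```bash
python3 - <<'E'
from kin2 import *
hd=15;l=np.radians(hd)
left=np.array([-np.sin(l),np.cos(l),0]);fw=np.array([np.cos(l),np.sin(l),0])
B=np.array((.569,-.162,.205))-.036*left+.022*fw; C=np.array((.391,-.3285,.0305))
s=telemetry.read_state();print(s['force'],s['opening'])
rows([(B,(15,6,-55),.072),(B-.02*left-.02*fw,(15,8,-40),.072),(.35*C+(0,0,.061)+.65*(B-.02*left),(15,18,-35),.072),(.7*(C+(0,0,.175))+.3*B,(15,28,-25),.072),(C+(0,0,.13),(15,34,-15),.072),(C+(0,0,.08),(15,35,-6),.072),(C+(0,0,.03),(15,35,0),.072)])
E
```

```text
[ 0.43188864  0.18109592 -0.82996309] 0.048816966199108074
t 14.325 q [-0.99  0.1   2.28  1.73  1.28  0.79]
[1.2, -0.4, 0.7] [0.581, 0.0, -0.001] tcp [ 0.53  -0.21   0.213] q [-0.99  0.1   2.28  1.73  1.27  1.37] 
[-18.7, -1.4, -19.2] [0.843, 0.016, 0.032] tcp [ 0.517 -0.234  0.215] q [-1.05  0.09  2.26  1.65  1.29  1.68] 
[-79.8, -7.7, -39.6] [0.927, 0.103, 0.19] tcp [ 0.464 -0.269  0.227] q [-1.18 -0.08  2.26  1.38  1.29  1.97] 
[-158.7, -11.9, -54.0] [1.091, 0.222, 0.337] tcp [ 0.392 -0.304  0.239] q [-1.33 -0.2   2.24  1.12  1.38  2.28] 
[-221.5, 32.6, -78.9] [1.252, 0.325, 0.409] tcp [ 0.333 -0.344  0.201] q [-1.46 -0.11  2.18  0.98  1.41  2.38] 
[-215.6, 81.2, -80.4] [1.403, 0.375, 0.404] tcp [ 0.334 -0.344  0.152] q [-1.45 -0.01  2.19  0.99  1.33  2.46] 
[-210.4, 130.9, -81.9] [1.505, 0.401, 0.388] tcp [ 0.334 -0.344  0.102] q [-1.45  0.12  2.18  1.02  1.27  2.46]
```

Request:
step_arm --commands '[{"xyz": [1, 0, 0], "turn": [0.18, 0, 0], "grip": 40}, {"xyz": [1, 0, 0], "turn": [0.36, 0, 0], "grip": 40}, {"xyz": [-9, -1, -9], "turn": [0.6, 0.005, 0.01], "grip": 40}, {"xyz": [-19, -1, -19], "turn": [0.78, 0.012, 0.025], "grip": 40}, {"xyz": [-50, -4, -29], "turn": [0.86, 0.06, 0.11], "grip": 40}, {"xyz": [-80, -8, -40], "turn": [0.927, 0.103, 0.19], "grip": 40}, {"xyz": [-120, -10, -47], "turn": [1.01, 0.163, 0.264], "grip": 40}, {"xyz": [-159, -12, -54], "turn": [1.091, 0.222, 0.337], "grip": 40}, {"xyz": [-190, 10, -66], "turn": [1.17, 0.273, 0.373], "grip": 40}, {"xyz": [-221, 33, -79], "turn": [1.252, 0.325, 0.409], "grip": 40}, {"xyz": [-216, 81, -80], "turn": [1.403, 0.375, 0.404], "grip": 40}, {"xyz": [-211, 125, -82], "turn": [1.505, 0.401, 0.388], "grip": 40}]'

```text
t: 15.82
tool_pos: [0.3341, -0.346, 0.1077]
orientation: [-0.084, 0.607, 0.248]
force: [-0.1, -0.3, 0.1]
opening: 0.049
```

```bash
python3 - <<'E'
from kin2 import *
s=telemetry.read_state();print(s['force'],s['opening'])
C=np.array((.391,-.3285,.0305))
rows([(C+(0,0,.01),(15,35,0),.072),(C+(0,0,0),(15,35,0),.072)])
im,p=snap('top','t4.png')
w,_=snap('wrist','w4.png')
cv2.imwrite('pics/c4.png',np.hstack([cv2.resize(im[190:250,330:395],(433,400),interpolation=3),cv2.resize(w,(360,400))]))
E
```

```text
[-0.07589417 -0.31532866  0.05705119] 0.04901900803908553
t 15.825 q [-1.45  0.1   2.18  1.02  1.27  2.46]
[15.3, 2.3, -21.0] [0.002, -0.001, 0.007] tcp [ 0.334 -0.344  0.082] q [-1.45  0.17  2.17  1.03  1.24  2.41] 
[21.0, 2.4, -29.1] [0.002, -0.001, 0.007] tcp [ 0.334 -0.344  0.072] q [-1.45  0.2   2.17  1.04  1.23  2.39]
```

View pics/c4.png

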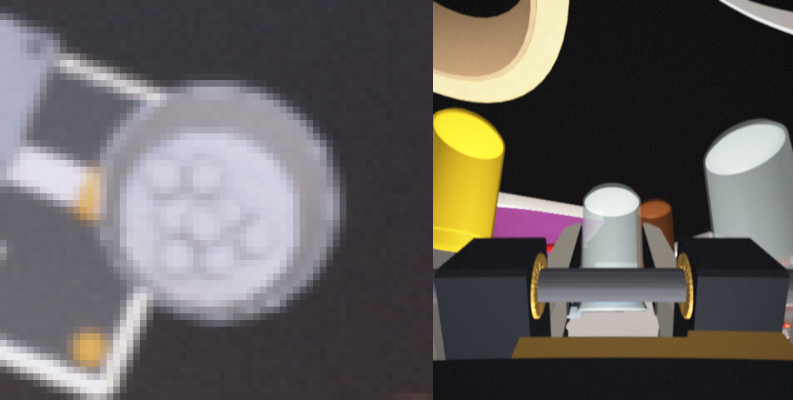

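The pan holds the balls: I see 7 clear bumps, and the eighth is probably hidden among them. The beaker is empty and upright in the grip. Lowering it.

Request:
step_arm --commands '[{"xyz": [8, 1, -11], "turn": [0, 0, 0.003], "grip": 40}, {"xyz": [15, 2, -21], "turn": [0, 0, 0.007], "grip": 40}, {"xyz": [18, 2.4, -25], "turn": [0, 0, 0.007], "grip": 40}, {"xyz": [21, 2.4, -29], "turn": [0, 0, 0.007], "grip": 40}, {"xyz": [21, 2.4, -29], "turn": [0, 0, 0.007], "grip": 40}]'

```text
t: 16.55
tool_pos: [0.3346, -0.3429, 0.0727]
orientation: [-0.087, 0.606, 0.258]
force: [0.1, 0.3, -1.0]
opening: 0.0487
```

```bash
python3 - <<'E'
from h import *
s=telemetry.read_state();print(s['force'],s['tool_pos'])
a=cv2.imread('pics/top0.png');b=cv2.imread('pics/t4.png')
# bench bright spots new since start (stray balls)
d=cv2.subtract(cv2.cvtColor(b,cv2.COLOR_BGR2GRAY),cv2.cvtColor(a,cv2.COLOR_BGR2GRAY))
m=(d>45).astype(np.uint8);n,_,st,ce=cv2.connectedComponentsWithStats(m)
print([(ce[i].round().tolist(),int(st[i,4])) for i in range(1,n) if st[i,4]>6])
E
```

```text
[ 0.12439758  0.27617519 -1.04852781] [ 0.33456151 -0.34294613  0.07266866]
[([443.0, 300.0], 378), ([429.0, 292.0], 71), ([420.0, 306.0], 152), ([474.0, 306.0], 156), ([463.0, 314.0], 29), ([412.0, 322.0], 150), ([439.0, 321.0], 52), ([459.0, 331.0], 427), ([429.0, 333.0], 71), ([461.0, 345.0], 92), ([483.0, 424.0], 7139), ([20.0, 422.0], 1562), ([296.0, 433.0], 95), ([298.0, 453.0], 1663), ([12.0, 464.0], 732), ([319.0, 464.0], 7), ([328.0, 465.0], 11), ([337.0, 469.0], 21), ([336.0, 475.0], 12), ([314.0, 478.0], 26), ([298.0, 479.0], 10)]
```

Request:
step_arm --commands '[{"xyz": [0.6, 0, -0.8], "turn": [0, 0, 0], "grip": 40}, {"xyz": [1.1, 0, -1.6], "turn": [0, 0, 0], "grip": 40}, {"xyz": [1.1, 0, -1.6], "turn": [0, 0, 0], "grip": 40}]'

```text
t: 16.92
tool_pos: [0.3345, -0.3429, 0.0707]
orientation: [-0.087, 0.606, 0.258]
force: [0.7, -0.2, -0.2]
opening: 0.0485
```

Request:
step_arm --commands '[{"xyz": [0.5, 0, -0.7], "turn": [0, 0, 0], "grip": 40}, {"xyz": [0.8, 0, -1.2], "turn": [0, 0, 0], "grip": 40}, {"xyz": [0.8, 0, -1.2], "turn": [0, 0, 0], "grip": 40}]'

```text
t: 17.3
tool_pos: [0.3347, -0.3431, 0.0702]
orientation: [-0.087, 0.604, 0.259]
force: [-4.6, 1.8, 9.7]
opening: 0.0489
```

Contact (9.7 N up). Easing back half a millimetre, then opening.

Request:
step_arm --commands '[{"xyz": [-0.3, 0, 0.5], "turn": [0, 0, 0], "grip": 40}, {"xyz": [-0.3, 0, 0.5], "turn": [0, 0, 0], "grip": 56}, {"xyz": [-0.3, 0, 0.5], "turn": [0, 0, 0], "grip": 62}, {"xyz": [-0.3, 0, 0.5], "turn": [0, 0, 0], "grip": 70}, {"xyz": [-0.3, 0, 0.5], "turn": [0, 0, 0], "grip": 75}, {"xyz": [-0.3, 0, 0.5], "turn": [0, 0, 0], "grip": 75}]'

```text
t: 18.05
tool_pos: [0.3345, -0.3429, 0.0698]
orientation: [-0.087, 0.606, 0.258]
force: [0.0, -0.4, -0.7]
opening: 0.0751
```

```bash
python3 - <<'E'
from kin2 import *
s=telemetry.read_state();print(s['force'],s['opening'])
im,p=snap('wrist','w5.png')
for X in [(.391,-.3285,.061),(.391,-.3285,0)]: print(proj(p,X))
# knob grasp options
K=np.array((.6125,-.0595,.187))
C=np.array((.391,-.3285,.0305));x=ori(15,35).apply([1,0,0])
rows([(C-.1*x,(15,35,0),.072),(C-.1*x+(0,0,.15),(15,35,-10),.072)])
q1=ik(grasp_tcp(C-.1*x+(0,0,.15),ori(15,35,-10),.072),ori(15,35,-10),s['q'])[0]
for hd in(-20,0,20,40):
  for pit in(0,20,40,60,90):
    for r in(0,180):
      qs=q1.copy();qs[5]=1
      T=ori(hd,pit,r);q,e=ik(grasp_tcp(K,T,.072),T,qs);
      if e<.004: print(hd,pit,r,q.round(2))
E
```

```text
[ 0.04018026 -0.37299896 -0.66727223] 0.07507700723276135
[[316.25413032 374.21173326]]
[[316.95260175 235.34413798]]
t 18.1 q [-1.45  0.21  2.17  1.04  1.23  2.38]
[-101.7, -0.5, 1.3] [0.008, 0.0, -0.002] tcp [ 0.255 -0.365  0.129] q [-1.64  0.07  2.16  0.9   1.43  2.43] 
[-187.7, -1.2, 124.2] [-0.167, 0.0, -0.002] tcp [ 0.255 -0.365  0.279] q [-1.64 -0.22  2.11  0.89  1.64  2.52] 
-20 0 0 [0.05 0.07 2.5  3.61 1.05 1.32]
-20 0 180 [ 0.05  0.07  2.5   3.61  1.05 -1.82]
-20 40 180 [-0.04 -0.45  2.33 -0.54  0.47  2.26]
-20 60 180 [-0.11 -0.25  2.03 -0.16  0.86  1.88]
-20 90 180 [-0.18  0.19  1.5   0.    1.45  1.74]
0 40 180 [-0.33 -0.5   2.37  0.55  0.49  0.86]
0 60 180 [-0.26 -0.27  2.04  0.17  0.87  1.24]
0 90 180 [-0.18  0.19  1.5   0.    1.45  1.39]
20 0 0 [-0.76  0.18  2.37  1.96  1.32  2.11]
20 0 180 [-0.76  0.18  2.37  1.96  1.32 -1.03]
20 20 0 [-0.7  -0.23  2.41  1.55  0.95  2.64]
20 20 180 [-0.7  -0.23  2.41  1.55  0.95 -0.5 ]
20 40 180 [-0.55 -0.33  2.25  0.93  0.84  0.16]
20 60 180 [-0.38 -0.2   1.98  0.41  0.99  0.68]
20 90 180 [-0.18  0.19  1.5   0.    1.45  1.04]
40 0 0 [-0.84  0.4   2.07  1.6   1.55  2.25]
40 0 180 [-0.84  0.4   2.07  1.6   1.55 -0.9 ]
40 20 0 [-0.79  0.09  2.11  1.33  1.31  2.56]
40 20 180 [-0.79  0.09  2.11  1.33  1.31 -0.58]
40 40 180 [-0.65 -0.08  2.03  0.95  1.16 -0.17]
40 60 180 [-0.46 -0.06  1.86  0.52  1.17  0.25]
40 90 180 [-0.18  0.19  1.5   0.    1.45  0.69]
```

View pics/w5.png

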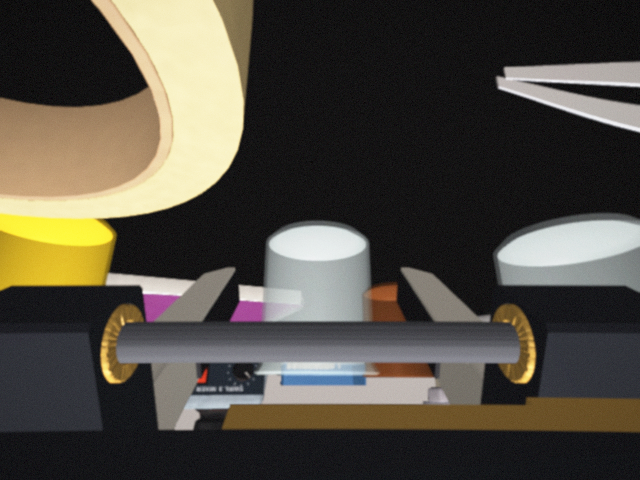

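The empty beaker stands upright and free between the opened fingers: rim at (318,374), foot at (317,240), as predicted. Backing out, then going over the knob with the tool pointing down.

```bash
python3 - <<'E'
from kin2 import *
C=np.array((.391,-.3285,.0305));x=ori(15,35).apply([1,0,0])
b=grasp_tcp(C-.1*x,ori(15,35,0),.072); u=b+(0,0,.15); k=np.array((.6125,-.0595,.34))
W=[(b,(15,35,0),0),(u,(15,35,-15),0)]
f=[.1,.25,.4,.55,.7,.85,1]
W+=[(u*(1-a)+k*a,(15+5*a,35+55*a,-15-125*a),0) for a in f]
rows(W)
E
```

```text
t 18.1 q [-1.45  0.21  2.17  1.04  1.23  2.38]
[-101.7, -0.5, 1.3] [0.008, 0.0, -0.002] tcp [ 0.255 -0.365  0.129] q [-1.64  0.07  2.16  0.9   1.43  2.43] 
[-187.7, -1.2, 124.2] [-0.254, 0.001, -0.002] tcp [ 0.255 -0.365  0.279] q [-1.64 -0.22  2.11  0.89  1.64  2.43] 
[-156.4, 18.7, 153.7] [-0.477, 0.093, 0.028] tcp [ 0.291 -0.334  0.285] q [-1.51 -0.35  2.15  0.84  1.57  2.35] 
[-109.4, 48.6, 197.9] [-0.81, 0.221, 0.111] tcp [ 0.344 -0.289  0.294] q [-1.27 -0.47  2.17  0.72  1.46  2.26] 
[-62.4, 78.6, 242.1] [-1.137, 0.329, 0.239] tcp [ 0.398 -0.243  0.303] q [-1.   -0.49  2.12  0.56  1.37  2.2 ] 
[-15.4, 108.5, 286.3] [-1.454, 0.409, 0.412] tcp [ 0.452 -0.197  0.313] q [-0.74 -0.41  2.01  0.38  1.33  2.15] 
[31.6, 138.4, 330.5] [-1.755, 0.451, 0.629] tcp [ 0.505 -0.151  0.322] q [-0.51 -0.26  1.85  0.22  1.36  2.07] 
[78.6, 168.3, 374.7] [-2.032, 0.443, 0.888] tcp [ 0.559 -0.105  0.331] q [-0.32 -0.06  1.64  0.09  1.45  1.93] 
[125.6, 198.3, 419.0] [-2.276, 0.372, 1.187] tcp [ 0.612 -0.06   0.34 ] q [-0.18  0.16  1.39  0.    1.59  1.74]
```

Request:
step_arm --commands '[{"xyz": [-25, 0, 0.5], "turn": [0.004, 0, 0], "grip": 75}, {"xyz": [-60, 0, 1], "turn": [0.006, 0, 0], "grip": 75}, {"xyz": [-102, -0.5, 1], "turn": [0.008, 0, 0], "grip": 75}, {"xyz": [-145, -1, 62], "turn": [-0.12, 0, 0], "grip": 80}, {"xyz": [-188, -1, 124], "turn": [-0.254, 0, 0], "grip": 80}, {"xyz": [-172, 9, 139], "turn": [-0.37, 0.047, 0.012], "grip": 80}, {"xyz": [-156, 19, 154], "turn": [-0.477, 0.093, 0.028], "grip": 80}, {"xyz": [-133, 34, 176], "turn": [-0.645, 0.157, 0.07], "grip": 80}, {"xyz": [-109, 49, 198], "turn": [-0.81, 0.221, 0.111], "grip": 80}, {"xyz": [-86, 64, 220], "turn": [-0.975, 0.275, 0.175], "grip": 80}, {"xyz": [-62, 79, 242], "turn": [-1.137, 0.329, 0.239], "grip": 80}, {"xyz": [-39, 94, 264], "turn": [-1.295, 0.37, 0.325], "grip": 80}]'

```text
t: 19.6
tool_pos: [0.4251, -0.2185, 0.3084]
orientation: [-1.319, 0.734, 0.94]
force: [0.3, -0.6, 0.2]
opening: 0.0799
```

```bash
python3 - <<'E'
from kin2 import *
s=telemetry.read_state();k=np.array((.6125,-.0595,.34));u=np.array((.255,-.365,.279))
rows([(u*(1-a)+k*a,(15+5*a,35+55*a,-15-125*a),0) for a in(.55,.7,.85,1)])
E
```

```text
t 19.6 q [-0.86 -0.46  2.07  0.47  1.35  2.18]
[11.7, -25.4, 20.0] [-0.164, 0.015, 0.068] tcp [ 0.452 -0.197  0.313] q [-0.74 -0.41  2.01  0.38  1.33  2.15] 
[35.0, -77.3, 62.8] [-0.501, 0.002, 0.216] tcp [ 0.505 -0.151  0.322] q [-0.51 -0.26  1.85  0.22  1.36  2.07] 
[58.3, -129.1, 105.6] [-0.834, -0.057, 0.364] tcp [ 0.559 -0.105  0.331] q [-0.32 -0.06  1.64  0.09  1.45  1.93] 
[81.6, -180.9, 148.4] [-1.158, -0.165, 0.505] tcp [ 0.612 -0.06   0.34 ] q [-0.18  0.16  1.39  0.    1.59  1.74]
```

Request:
step_arm --commands '[{"xyz": [12, -25, 20], "turn": [-0.164, 0.015, 0.068], "grip": 80}, {"xyz": [23, -51, 41], "turn": [-0.33, 0.01, 0.14], "grip": 80}, {"xyz": [35, -77, 63], "turn": [-0.501, 0.002, 0.216], "grip": 80}, {"xyz": [47, -103, 84], "turn": [-0.67, -0.025, 0.29], "grip": 80}, {"xyz": [58, -129, 106], "turn": [-0.834, -0.057, 0.364], "grip": 80}, {"xyz": [70, -155, 127], "turn": [-1.0, -0.11, 0.435], "grip": 80}, {"xyz": [82, -181, 148], "turn": [-1.158, -0.165, 0.505], "grip": 80}, {"xyz": [82, -181, 148], "turn": [-1.158, -0.165, 0.505], "grip": 80}]'

```text
t: 20.6
tool_pos: [0.6142, -0.0597, 0.3379]
orientation: [-2.026, 0.354, 2.033]
force: [-0.3, 0.2, 0.1]
opening: 0.0798
```

```bash
python3 - <<'E'
from kin2 import *
s=telemetry.read_state();T=R.from_rotvec(s['orientation']);print(s['tool_pos'],T.as_matrix().round(3))
im,p=snap('wrist','w6.png');t,_=snap('side','s6.png')
print(proj(p,(.6125,-.0595,.201)),proj(p,(.569,-.162,.133)))
rows([((.6125,-.0595,.188),(20,90,-140),.065)])
cv2.imwrite('pics/c6.png',np.hstack([im[:,:560],cv2.resize(t[180:300,310:370],(240,480),interpolation=3)]))
E
```

```text
[ 0.61424652 -0.0597058   0.3379105 ] [[-0.003 -0.343 -0.939]
 [ 0.005 -0.939  0.343]
 [-1.    -0.004  0.004]]
[[318.03774413 254.7676967 ]] [[459.34942036 236.51495975]]
t 20.7 q [-0.19  0.16  1.39  0.    1.59  1.74]
[86.1, -1.6, 0.9] [-0.006, 0.002, 0.004] tcp [ 0.612 -0.06   0.253] q [-0.18  0.2   1.5  -0.    1.44  1.74]
```

View pics/c6.png

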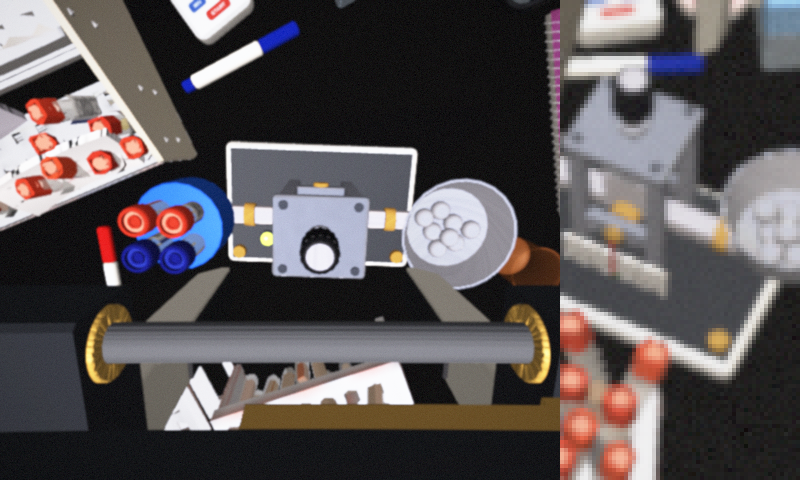

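The wrist view shows the knob top at (319,256), predicted (318,255), and the balls in the pan around (447,228). Zooming in on the pan to count.

```bash
python3 - <<'E'
from h import *
w=cv2.imread('pics/w6.png')[175:295,395:525];c=cv2.resize(w,None,fx=5,fy=5,interpolation=2)
c=cv2.createCLAHE(4,(4,4)).apply(cv2.cvtColor(c,cv2.COLOR_BGR2GRAY));cv2.imwrite('pics/c7.png',c)
E
```

```text
(no output)
```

View pics/c7.png

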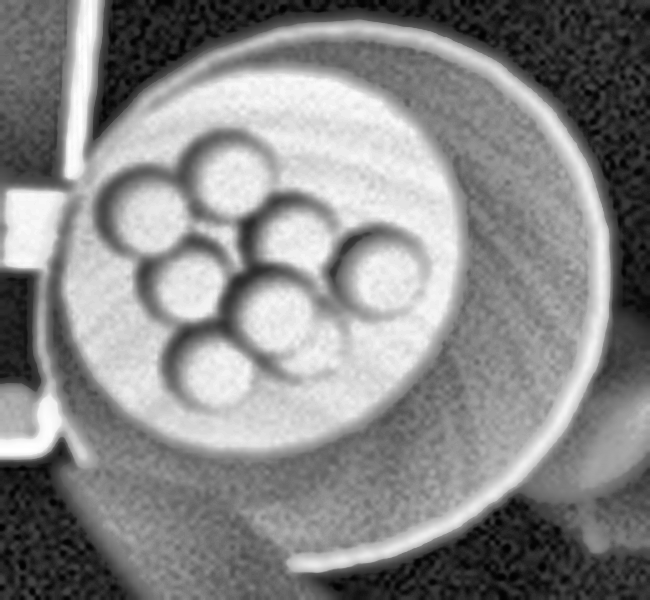

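All eight balls are there: (230,178), (148,210), (290,237), (380,270), (187,283), (272,312), (212,365), and one at (305,345) half under (272,312). Descending on the knob and gripping.

Request:
step_arm --commands '[{"xyz": [30, -1.5, 1], "turn": [-0.006, 0.002, 0.004], "grip": 70}, {"xyz": [60, -1.5, 1], "turn": [-0.006, 0.002, 0.004], "grip": 60}, {"xyz": [85, -1.5, 1], "turn": [-0.006, 0.002, 0.004], "grip": 50}, {"xyz": [85, -1.5, 1], "turn": [-0.006, 0.002, 0.004], "grip": 50}, {"xyz": [85, -1.5, 1], "turn": [-0.006, 0.002, 0.004], "grip": 15}, {"xyz": [85, -1.5, 1], "turn": [-0.006, 0.002, 0.004], "grip": 15}, {"xyz": [85, -1.5, 1], "turn": [-0.006, 0.002, 0.004], "grip": 15}, {"xyz": [85, -1.5, 1], "turn": [-0.006, 0.002, 0.004], "grip": 15}, {"xyz": [85, -1.5, 1], "turn": [-0.006, 0.002, 0.004], "grip": 15}]' --force 40

```text
t: 21.82
tool_pos: [0.6131, -0.0599, 0.2563]
orientation: [-2.036, 0.358, 2.029]
force: [-1.6, -1.2, 6.2]
opening: 0.024
```

Request:
step_arm --commands '[{"xyz": [0, 0, 0], "turn": [0, 0, 0], "grip": 15}, {"xyz": [0, 0, 0], "turn": [0, 0, 0], "grip": 15}]'

```text
t: 22.08
tool_pos: [0.6131, -0.0599, 0.2563]
orientation: [-2.036, 0.358, 2.029]
force: [-1.7, -0.6, 6.1]
opening: 0.0244
```

```bash
python3 - <<'E'
from kin2 import *
s=telemetry.read_state();print(s['force'],s['wrist_torque'],s['opening'],s['tool_pos'],fk2(s['q'],G)[0],s['q'].round(3))
E
```

```text
[-1.65851406 -0.57454191  6.13289227] [-0.09253841  0.3341658  -0.02713564] 0.02443761429164544 [ 0.61310148 -0.05992236  0.25625453] [ 0.61305606 -0.05994757  0.25626902] [-0.18   0.195  1.501 -0.     1.442  1.739]
```

Request:
step_arm --commands '[{"xyz": [-2, 0, 0], "turn": [0, 0, 0], "grip": 15}, {"xyz": [-4, 0, 0], "turn": [0, 0, 0], "grip": 15}, {"xyz": [-6, 0, 0], "turn": [0, 0, 0], "grip": 15}, {"xyz": [-8, 0, 0], "turn": [0, 0, 0], "grip": 15}, {"xyz": [-8, 0, 0], "turn": [0, 0, 0], "grip": 15}]'

```text
t: 22.7
tool_pos: [0.613, -0.0599, 0.2624]
orientation: [-2.034, 0.358, 2.03]
force: [6.4, -1.2, -5.7]
opening: 0.024
```

Lift of 6.1 mm at 5.7 N matches the spring, so there is no slip. Continuing.

Request:
step_arm --commands '[{"xyz": [-2, 0, 0], "turn": [0, 0, 0], "grip": 15}, {"xyz": [-4, 0, 0], "turn": [0, 0, 0], "grip": 15}, {"xyz": [-6, 0, 0], "turn": [0, 0, 0], "grip": 15}, {"xyz": [-7, 0, 0], "turn": [0, 0, 0], "grip": 15}, {"xyz": [-7, 0, 0], "turn": [0, 0, 0], "grip": 15}, {"xyz": [-7, 0, 0], "turn": [0, 0, 0], "grip": 15}]'

```text
t: 23.45
tool_pos: [0.6131, -0.0599, 0.269]
orientation: [-2.034, 0.358, 2.03]
force: [7.3, -2.6, -6.7]
opening: 0.0239
```

Request:
step_arm --commands '[{"xyz": [-1, 0, 0], "turn": [0, 0, 0], "grip": 15}, {"xyz": [-1.8, 0, 0], "turn": [0, 0, 0], "grip": 15}, {"xyz": [-1.8, 0, 0], "turn": [0, 0, 0], "grip": 15}, {"xyz": [-1.8, 0, 0], "turn": [0, 0, 0], "grip": 15}, {"xyz": [-1.8, 0, 0], "turn": [0, 0, 0], "grip": 15}]'

```text
t: 24.08
tool_pos: [0.613, -0.06, 0.2704]
orientation: [-2.034, 0.358, 2.03]
force: [7.2, -1.7, -8.8]
opening: 0.0242
```

At the stop (14.1 mm, force now above the spring's 7.1 N). Holding, with a last check of steadiness, pan and beaker.

Request:
step_arm --commands '[{"xyz": [0, 0, 0], "turn": [0, 0, 0], "grip": 15}, {"xyz": [0, 0, 0], "turn": [0, 0, 0], "grip": 15}, {"xyz": [0, 0, 0], "turn": [0, 0, 0], "grip": 15}, {"xyz": [0, 0, 0], "turn": [0, 0, 0], "grip": 15}, {"xyz": [0, 0, 0], "turn": [0, 0, 0], "grip": 15}, {"xyz": [0, 0, 0], "turn": [0, 0, 0], "grip": 15}, {"xyz": [0, 0, 0], "turn": [0, 0, 0], "grip": 15}, {"xyz": [0, 0, 0], "turn": [0, 0, 0], "grip": 15}]'

```text
t: 25.08
tool_pos: [0.613, -0.0599, 0.2704]
orientation: [-2.034, 0.358, 2.03]
force: [7.1, -1.3, -8.7]
opening: 0.024
```

```bash
python3 - <<'E'
from h import *
s=telemetry.read_state();print(s['force'],s['tool_pos'],s['opening'])
t0=cv2.imread('pics/top0.png');t,p=snap('top','t7.png');w,_=snap('wrist','w7.png')
g=cv2.cvtColor(t,cv2.COLOR_BGR2GRAY);g0=cv2.cvtColor(t0,cv2.COLOR_BGR2GRAY)
for n,x,y in(('beaker',426,294),('big',385,306),('amber',392,260)):
    c=[]
    for G in(g0,g):
        m=(G[y-18:y+18,x-17:x+17]>55).astype(np.uint8);b=cv2.boundingRect(m);c.append((b,int(m.sum())))
    print(n,c)
m=cv2.inRange(cv2.cvtColor(t,cv2.COLOR_BGR2HSV),(170,150,80),(180,255,255));print('marker diff',cv2.absdiff(t,t0)[190:235,215:245].max())
E
```

```text
[ 7.13216589 -1.25629148 -8.6840486 ] [ 0.61304887 -0.05994092  0.27041296] 0.02396734348769809
beaker [((2, 6, 27, 23), 491), ((2, 6, 27, 23), 490)]
big [((0, 1, 32, 35), 839), ((0, 0, 32, 36), 934)]
amber [((4, 7, 25, 23), 431), ((0, 0, 29, 36), 722)]
marker diff 12
```

Steady. The beaker's outline matches where it stood at the start, and the marker is unmoved. Handing in.

```bash
python3 -c "from plant import robot; print(robot.close_job())"
```

```text
the job is handed in; nothing more can be done
None
```

I poured all eight balls into the pan with the plunger home. The empty beaker went back on the worktop where it had stood. I then pulled the knob up to its stop and handed the job in at about 25 s, still holding it.

**Checks that passed**
- **Balls:** a wrist close-up, taken before the pull, showed all eight in the pan. A picture comparison found no stray balls on the bench.
- **Plunger:** the lift measured 14.1 mm, steady for a second. The 8.7 N pull is above the spring's 7.1 N, so it is on its stop and the grip is not slipping.
- **Beaker and marker:** the beaker's outline in the final top picture matches the start to the pixel. The red marker is unmoved.

**Not checked, or unclear**
- **Beam:** I did not measure its angle or look at the pan again after freeing it.
- **Petri dish:** I did not check it separately. I kept the arm away from it.
- **Sideways force:** about 7 N remains on the knob from slight misalignment.
- **Neighbouring beakers:** the amber and large clear beakers' final outlines differed from the start. I put this down to the arm overlapping them in the picture, but did not confirm it.

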